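# Unload the vacuum jar sealer into the chilled counter box

## Robot

A 6-joint arm with a two-finger parallel gripper is mounted at the origin on the work surface. World frame = base frame: x ahead of the robot, y to its left, z up, the work surface at z = 0. Lengths are in mm, angles in rad, forces in N, time in s.
With the tool pointing down it reaches from about 300 to 775 mm from the base axis. Payload 14.6 kg.
Tool frame: the origin (TCP) lies between the finger pads; the fingertips stand 22 mm ahead of it and the grasp point (between the pads) lies 3 mm ahead of it; z points along the fingers, y is the line along which they close (so a half turn about z gives the same grasp; the last joint's range is limited). The gripper opens to 94 mm and grips with 3 to 60 N. Pads are 16 mm wide; open, the fingers measure 119 mm over their backs; the gripper's body (75 mm by 177 mm) begins 78 mm behind the grasp point.
Start: joints at [-1.205, 0.3, 1.521, -0, 1.321, -0.067], TCP at [230.67, -499.28, 227.446] pointing down, gripper open.
Joint ranges: [-3.03, 3.03], [-0.79, 2.21], [0.23, 2.52], [-1.04, 4.18], [0, 3.07], [-2.55, 2.55]. Speed limits (rad/s): [2.22, 2.22, 2.57, 3.14, 3.14, 3.14].

## Interface

Orientations are given as a unit quaternion [x, y, z, w].
In Python, from rig import status, imaging, robot gives the robot as it stands.
- The arm moves only by the tool servo_tool, never from a script. Its argument "motion" is a list of rows, each an object with "dp": the shift along the tool's x, y, z in cm, a list of three; "rot": the turn, a rotation vector about the tool's x, y, z in rad, a list of three. A call has 1 to 8 rows; each row shifts and turns the commanded pose from where the row before left it, along the tool's axes as they then stand; what a row does not reach is not made up. A row lasts 1/8 s, in which the tool goes at most 62.5 mm and 10.7 degrees, less where a joint would pass 70% of its speed; a pose out of reach is approached as far as the arm can. A call is refused whole if a number of a shift passes 6.25 or a number of a turn 0.188, either way. A call with a gripper value outside its range is refused whole. "claw" is the gripper's target within -1 to 1 (fully open at 1, half-way at 0, shut at -1), set as the call begins (left out, the last holds). The fingers move at their own pace and stop on an object; the grip force is fixed at half the most. Time passes only in rows, so rows that do not move let the fingers close. It gives the time, the measured TCP pose, the force, the opening and the grip force at its end, in the units of the state.
- status.sense(): the state, without advancing time (a new reading comes with each control period).
- imaging.snapshot(name): name is "scene" or "top" or "wrist"; returns a dict with "pixels" (420x560x3 uint8, blue, green, red), "intrinsics" (3x3 intrinsics, pixels), "rvec" (rotation vector, rad) and "tvec" (3), from world to camera coordinates, as OpenCV has them. Camera axes: x right, y down, z forward; pixel columns grow to the right and rows downward; lengths in mm; the calibration is good to about 2 mm. The wrist camera is an equidistant fisheye: a pixel r from the principal point sees the ray r / f radians off the axis. A picture is of the moment at which its call begins. There is no depth.
- robot.finish_job(): hands the job in; it is judged then, once.
The state is a dict: "clock": time; "joints": joint angles; "joint_velocities": joint speeds; "joint_efforts": joint torques, N m; "tcp_pos": TCP position; "orientation": TCP orientation; "ft_force": force on the tool from outside, world axes, zero at the start; "torque": the same for the moment, N m; "grip_width": opening from 0.0 (shut) to 1.0 (fully open); "finger_force": force on a finger pad.
Only numpy, scipy, OpenCV 4.12 (cv2) and the standard library are available. Lean on these libraries where they do the work, as an engineer would, in place of code of your own. Each camera call takes 0.05 s, during which the arm holds its last target. There are 200 camera calls.

## Task

The small jars under the clear lid have just been vacuum sealed: turn the red tap on the lid fully open to let the air in, then lift the lid off and rest it on the green mat. Slide the flush blue cover of the cold box open by pressing on it, stand all the jars upright on the floor of its well, and slide the cover fully shut over them. Finally put the lid back squarely on its steel base and turn the tap shut; the lid must never be off its base with the tap shut, and leave everything else on the counter where it is.

Things in the scene. Friction and masses are not known exactly. Their poses are not given: they have to be found in the camera images.
- coldbox: low white chilled box, 210 (x) x 268 (y) x 82 mm tall, fixed to the counter; origin at the centre of its underside. Its +y half is an open-topped well under the cover, its -y half a solid steel deck 74 mm high, where the cover goes when open. White rims 8 mm thick stand all round, level with the cover's top.
- well (a point): centre of the well's floor (14 mm above the counter), axes as the cold box. The well is 194 mm (x) by 123 mm (y) inside; from its floor to the underside of the cover is 62 mm, to the rim 68 mm.
- cover (a joint): slide of the cover in m: 0 = fully shut over the well, 0.126 = fully open over the deck; it moves towards the cold box's -y as it grows. Slight friction, about 1.2 N, no spring; may start up to 30 mm ajar.
- cover_mid (a point): centre of the top face of the cover, a smooth blue slab 190 mm (x) by 123 mm (y), 6 mm thick, no handle, thin white ribs drawn at its centre; top face flush with the rims, 82 mm above the counter. Moves with the cover; axes as the cold box. It is guided and does not tip: press down with some 8 to 15 N and drag.
- base: flat steel base of the vacuum sealer, 210 (x) x 230 (y) x 10 mm, fixed; origin at the centre of its underside. A black gasket outline is drawn where the lid belongs, centred and square to it. The jars stand on it.
- lid: loose clear box-shaped lid, open below, 180 (x) x 200 (y) mm outside, walls 5 mm, 70 mm high inside, roof top at 76 mm; about 0.5 kg. Origin at the centre of its lower edge: 10 mm above the counter when on the base, 4 mm when on the mat. A black grip stands on the roof at the centre and a red tap at y = -72 mm.
- lid_grip (a point): grip point on the lid's black grip, a block 20 mm thick (lid x), 50 mm long (lid y), from 76 to 112 mm above the lid's lower edge; this point is 98 mm above that edge. Axes as the lid.
- tap (a joint): angle of the red tap in rad: 0 = shut (bar along the lid's x), 1.5 = fully open at the stop (bar along the lid's y); grows counter-clockwise seen from above. Friction about 0.03 N m, stays where left. May start up to 0.12.
- tap_grip (a point): on the tap's axis at the height to grip, 97 mm above the lid's lower edge: an upright red bar 40 mm long, 10 mm thick, from 84 to 106 mm above the lid's lower edge. x axis along the bar, turning with it.
- mat: green ribbed mat, 200 (x) x 220 (y) x 4 mm, fixed, the place for the lid while it is off; origin at the centre of its underside.
- jar1: small round jar with brass-coloured cap and paper label, 44 mm across, 50 mm tall, straight-sided to grip, about 0.1 kg; origin at the centre of its underside, z up the jar. Two to four of the four jars are present, standing about 80 mm apart on the base under the lid.
- jar2: small round jar with brass-coloured cap and paper label, 44 mm across, 50 mm tall, straight-sided to grip, about 0.1 kg; origin at the centre of its underside, z up the jar. Two to four of the four jars are present, standing about 80 mm apart on the base under the lid.
- jar3: small round jar with brass-coloured cap and paper label, 44 mm across, 50 mm tall, straight-sided to grip, about 0.1 kg; origin at the centre of its underside, z up the jar. Two to four of the four jars are present, standing about 80 mm apart on the base under the lid.
- jar4: small round jar with brass-coloured cap and paper label, 44 mm across, 50 mm tall, straight-sided to grip, about 0.1 kg; origin at the centre of its underside, z up the jar. Two to four of the four jars are present, standing about 80 mm apart on the base under the lid.
- sauce: an amber bottle 150 mm tall, 52 mm across; not part of the job, leave it; origin at the underside
- tipjar: a clear plastic cup 100 mm tall; not part of the job, leave it; origin at the underside
- spoon: a spoon lying near the robot; not part of the job, leave it; origin at the underside
- tub: a white tub 90 mm across, 50 mm tall; not part of the job, leave it; origin at the underside
- stamp: a wooden stamp handle, 28 mm across, 60 mm tall, near the robot; not part of the job, leave it; origin at the underside

How it is judged:
By the outcome, as a careful person would: the job done as asked, in the order asked, and still so for the second after the job is handed in, with the robot touching nothing.
Of jar1, jar2, jar3, jar4 only 2 to 4 are there at a start; the rules pass over those that are not, and their reading is None.
At some moment in a run one of jar1, jar2, jar3, jar4 may be knocked a few centimetres aside while the robot is not near it.
It also fails if it takes over 210 s, if anything falls off the work surface, if the arm or the gripper's body presses on something with over 40 N, if the wrist force passes 120 N, or if a joint passes its speed limit or range.

## Working session

There is one attempt and no reset: what is moved stays moved. The work goes in short steps, Python scripts to look and compute and a tool call to move; the robot and the scene stay as the last step left them, time stands still between calls to the robot, and variables do not carry over. Pictures are saved under pics/ and viewed, at most 14 in all, crops included, and the job is handed in when it is done.

Besides the shell and the picture viewer there is one more tool, called after "Request:" by a JSON object that holds its "api" and its "payload", one argument or row to a line. servo_tool: Moves the arm, as the interface text tells. Its arguments: {"type":"object","properties":{"motion":{"type":"array"},"claw":{"type":"number"}},"required":["motion"]}

```bash
ls; mkdir -p pics
python3 - <<'E'
from rig import status, imaging
import cv2,json
s=status.sense();print(s)
for n in("scene","top"):
    d=imaging.snapshot(n);cv2.imwrite(f"pics/{n}0.png",d["pixels"]);print(n,d["intrinsics"],d["rvec"],d["tvec"])
E
```

```text
pics
{'clock': 0.0, 'joints': array([-1.20461218e+00,  3.00477032e-01,  1.52157767e+00,  5.42334143e-06,
        1.32072507e+00, -6.65810024e-02]), 'joint_velocities': array([ 0.00033051,  0.00054938, -0.00134804, -0.00047554, -0.00096858,
        0.00138068]), 'joint_efforts': array([ 1.00598871e-03, -5.31800330e+01, -3.52738130e+01,  7.08859228e-02,
        2.43563071e-02, -1.23490154e-04]), 'tcp_pos': array([ 230.58145042, -499.06467478,  226.88451464]), 'orientation': array([ 9.76680465e-01,  2.14697270e-01, -8.59864312e-05, -5.87303918e-04]), 'ft_force': array([ 0.33375765,  0.19455653, -0.54034061]), 'torque': array([-0.02344785, -0.0245315 , -0.04146295]), 'finger_force': 0.0, 'grip_width': 0.9979344466462977}
scene [[442.33096402   0.         278.57363661]
 [  0.         442.33096402 203.34553941]
 [  0.           0.           1.        ]] [ 2.11466826  1.22886388 -0.47486918] [-340.28584269 -304.82963333 1329.70901046]
top [[408.2583684    0.         280.31664934]
 [  0.         408.2583684  205.85560111]
 [  0.           0.           1.        ]] [ 2.20520591 -2.14606943  0.10512529] [ 22.74977126 577.05233386 946.71369216]
```

View pics/scene0.png

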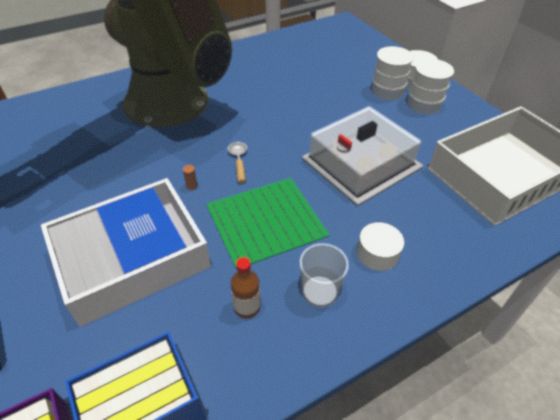

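View pics/top0.png

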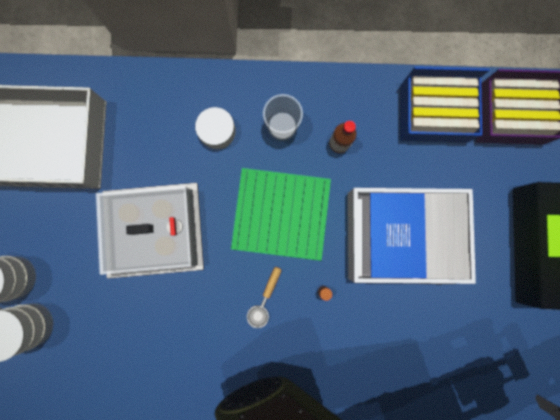

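The scene shows three or four jars under the lid (lid around (365,150)), the mat in the middle and the cold box at left. In the top view the lid sits near (150,230), the mat near (281,214), and the cold box near (414,236) with its cover a little ajar.

```bash
cat > h.py <<'E'
import numpy as np, cv2
from rig import status, imaging
from scipy.spatial.transform import Rotation as R
def snap(n,fn=None):
    d=imaging.snapshot(n)
    if fn: cv2.imwrite(f"pics/{fn}.png",d["pixels"])
    return d
def ray(d,p,z,fish=False):
    """pixels (N,2) -> world points on plane z"""
    K=d["intrinsics"];p=np.atleast_2d(np.asarray(p,float))
    u=(p-[K[0,2],K[1,2]])/[K[0,0],K[1,1]]
    if fish:
        r=np.linalg.norm(u,axis=1,keepdims=True)+1e-9
        v=np.hstack([u/r*np.sin(r),np.cos(r)])
    else: v=np.hstack([u,np.ones((len(u),1))])
    M=cv2.Rodrigues(np.asarray(d["rvec"],float))[0]
    c=-M.T@np.ravel(d["tvec"]); w=v@M
    return (c+w*((z-c[2])/w[:,2])[:,None])[:,:2]
def blobs(m,amin=30):
    cs,_=cv2.findContours(m.astype(np.uint8),cv2.RETR_EXTERNAL,cv2.CHAIN_APPROX_NONE)
    return sorted([c[:,0,:] for c in cs if cv2.contourArea(c)>=amin],key=lambda c:-cv2.contourArea(c))
def rect(d,c,z,fish=False):
    """min-area rectangle on plane z: centre, sizes, angle deg of first side in +-45"""
    (x,y),(w,h),a=cv2.minAreaRect(ray(d,c,z,fish).astype(np.float32))
    while a>45:a-=90;w,h=h,w
    while a<-45:a+=90;w,h=h,w
    return np.round([x,y,w,h,a],1)
def hsv(d): return cv2.cvtColor(d["pixels"],cv2.COLOR_BGR2HSV)
def yaw():
    x=R.from_quat(status.sense()["orientation"]).as_matrix()[:,0];return np.arctan2(x[1],x[0])
def go(x,y,z,yw=None):
    """print tool-frame shift (cm) and turn (rad about tool z) to reach world goal"""
    s=status.sense();M=R.from_quat(s["orientation"]).as_matrix()
    print("t",round(s["clock"],1),"dp cm",np.round(M.T@(np.array([x,y,z])-s["tcp_pos"])/10,2),"rotz",None if yw is None else np.round((-(yw-yaw())+np.pi)%(2*np.pi)-np.pi,3), "yaw",round(yaw(),3))
E
python3 - <<'E'
from h import *
d=snap("top");H=hsv(d);h,s,v=H[...,0],H[...,1],H[...,2]
g=(h>45)&(h<75)&(s>120)
for c in blobs(g,500):print("mat",rect(d,c,4))
b=(h>100)&(h<125)&(s>150)&(v>120)
for c in blobs(b,300)[:4]:print("blue",c.mean(0),rect(d,c,82))
r=((h<8)|(h>172))&(s>150)&(v>100)
for c in blobs(r,15):print("red",c.mean(0),rect(d,c,116))
k=(v<40);k[:185]=0;k[280:]=0;k[:,:100]=0;k[:,205:]=0
for c in blobs(k,40):print("black",c.mean(0),rect(d,c,122))
w=(s<90)&(v>90)
for c in blobs(w,1000):
    print("grey",c.mean(0),rect(d,c,82),rect(d,c,10))
print(v[225:235:3,205:215], H[236,300],H[236,400])
M=cv2.Rodrigues(d["rvec"])[0];print("cam",-M.T@d["tvec"])
E
```

```text
mat [559.7  36.6 198.  218.3  -5.6]
blue [397.41481481 235.02222222] [ 512.9 -224.9  185.4  120.1    1.2]
red [349.11764706 126.58823529] [ 747.8 -105.9   24.8   26.6    1.6]
red [172.25 226.  ] [518.  270.5  34.6   8.6   3. ]
grey [412.41935484 235.30645161] [ 513.9 -256.3  215.9  282.8    1. ] [ 516.  -279.7  232.9  305.     1. ]
grey [397.21896792  47.40446304] [ 9.529e+02 -2.199e+02  8.880e+01  7.693e+02 -2.000e-01] [ 9.896e+02 -2.405e+02  9.580e+01  8.299e+02 -2.000e-01]
grey [149.19518717 230.3315508 ] [509.2 330.7 199.  232.    6.7] [511.  353.5 214.7 250.3   6.7]
grey [ 60.7594086  126.16129032] [7.180e+02 5.679e+02 2.358e+02 2.473e+02 1.000e-01] [7.363e+02 6.094e+02 2.544e+02 2.668e+02 1.000e-01]
grey [58.53061224 40.67346939] [946.8 560.2  75.1 289.    0. ] [983.1 601.1  81.  311.8   0. ]
grey [ 22.91147541 327.87213115] [280.9 592.6 119.7  97.7   5.2] [264.7 636.  129.2 105.4   5.2]
grey [282.34453782 115.49579832] [778.5  39.1 103.5  89.7   1.7] [801.5  38.9 111.7  96.7   1.7]
grey [217.03787879 127.75      ] [751.7 193.   91.5  91.4   2.6] [772.7 204.9  98.7  98.6   2.6]
[[126 136 140 145 145 145 143 145 147 143]
 [123 131 141 141 144 143 143 141 145 145]
 [122 133 140 143 141 142 143 147 143 143]
 [129 133 142 146 147 145 142 144 141 145]] [ 68 163 186] [110 107 208]
cam [486.14963834  41.02750574 995.86597289]
```

Request:
{"api": "servo_tool", "payload": {
  "motion": [
    {"dp": [0, 0, -4], "rot": [0, 0, 0.145]},
    {"dp": [0, 0, -4], "rot": [0, 0, 0.145]},
    {"dp": [0, 0, -4], "rot": [0, 0, 0.145]},
    {"dp": [2, -5.5, 0], "rot": [0, 0, 0]},
    {"dp": [2, -5.5, 0], "rot": [0, 0, 0]},
    {"dp": [2, -5.5, 0], "rot": [0, 0, 0]},
    {"dp": [2, -5.5, 0], "rot": [0, 0, 0]},
    {"dp": [2, -5.5, 0], "rot": [0, 0, 0]}
  ],
  "claw": -0.4
}}

```text
clock: 1.15
tcp_pos: [331.4, -222.7, 347.4]
orientation: [1.0, -0.001, 0.0, -0.0]
ft_force: [0.9, -0.0, 0.3]
grip_width: 0.301
finger_force: 0.0
```

Request:
{"api": "servo_tool", "payload": {
  "motion": [
    {"dp": [2, -5.5, 0], "rot": [0, 0, 0]},
    {"dp": [2, -5.5, 0], "rot": [0, 0, 0]},
    {"dp": [2, -5.5, 0], "rot": [0, 0, 0]},
    {"dp": [2, -5.5, 0], "rot": [0, 0, 0]},
    {"dp": [2, -5.5, 0], "rot": [0, 0, 0]},
    {"dp": [2, -5.5, 0], "rot": [0, 0, 0]},
    {"dp": [2, -5.5, 0], "rot": [0, 0, 0]},
    {"dp": [2, -5.5, 0], "rot": [0, 0, 0]}
  ]
}}

```text
clock: 2.15
tcp_pos: [492.5, 217.2, 347.3]
orientation: [1.0, -0.001, -0.0, 0.0]
ft_force: [1.4, -0.2, 1.0]
grip_width: 0.3
finger_force: 0.0
```

Run:
```python
from h import *
go(518,270,350,0)
d=snap("wrist","w1");print(d["intrinsics"]);M=cv2.Rodrigues(d["rvec"])[0];print("cam",-M.T@d["tvec"],M)
print(status.sense()["joints"])
```

```text
t 2.1 dp cm [ 2.54 -5.29 -0.27] rotz -0.002 yaw -0.002
[[325.1922621    0.         276.51520709]
 [  0.         325.1922621  204.52564442]
 [  0.           0.           1.        ]]
cam [568.18139967 217.15487468 504.41864937] [[-2.54950313e-03 -9.99996260e-01 -9.89753632e-04]
 [-9.65506167e-01  2.20386623e-03  2.60370861e-01]
 [-2.60367706e-01  1.61942956e-03 -9.65508175e-01]]
[3.54284664e-01 2.20153314e-01 1.35022691e+00 1.31307795e-03
 1.57290719e+00 1.92452921e+00]
```

View pics/w1.png

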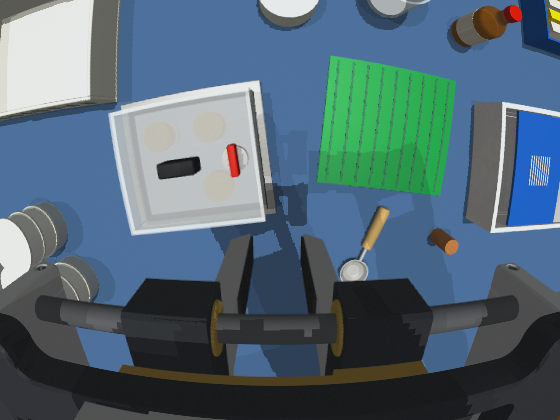

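Wrist view: the lid with black grip at (178,167), red tap at (233,160), three caps at (160,136), (209,127) and (218,184).

Request:
{"api": "servo_tool", "payload": {
  "motion": [
    {"dp": [1, -5, 3], "rot": [0, 0, 0]},
    {"dp": [1.5, -0.3, 3], "rot": [0, 0, 0]},
    {"dp": [0, 0, 0], "rot": [0, 0, 0]}
  ]
}}

```text
clock: 2.58
tcp_pos: [517.0, 268.0, 284.9]
orientation: [1.0, -0.001, -0.002, 0.001]
ft_force: [-0.9, -0.6, 1.0]
grip_width: 0.298
finger_force: 0.0
```

```bash
cat > lid.py <<'E'
from h import *
d=snap("wrist","w2");H=hsv(d);h,s,v=H[...,0],H[...,1],H[...,2]
b=[ (c,ray(d,c,116,True)) for c in blobs(((h<8)|(h>172))&(s>150)&(v>80),40)]
for c,p in b:
    if p[:,1].mean()>150: print("red",c.mean(0).round(),rect(d,c,116,True))
k=(v<45);k[:,:50]=0;k[235:]=0
for c in blobs(k,100): print("black",c.mean(0).round(),rect(d,c,122,True))
go(518,270,280,0)
E
python3 lid.py
```

```text
red [273. 189.] [520.  271.4  40.7   9.6   7.3]
black [207. 197.] [513.7 340.1  23.8  53.1   6.3]
t 2.6 dp cm [ 0.09 -0.22  0.71] rotz -0.002 yaw -0.002
```

View pics/w2.png

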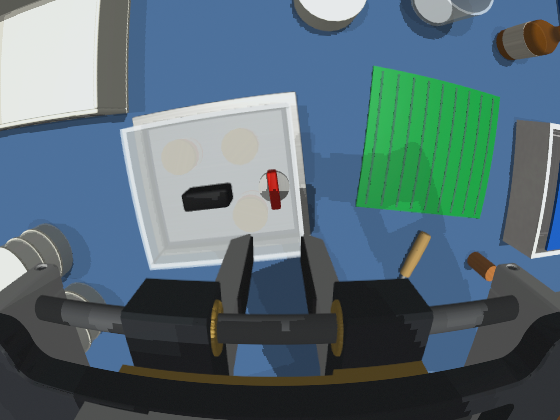

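The wrist view shows the tap at (273,189) and grip at (207,197): lid yaw is about 0.11, tap bar about 0.127. Descending on the tap.

Request:
{"api": "servo_tool", "payload": {
  "motion": [
    {"dp": [0.3, -0.3, 2], "rot": [0, 0, -0.129]},
    {"dp": [0, 0, 4], "rot": [0, 0, 0]},
    {"dp": [0, 0, 4], "rot": [0, 0, 0]},
    {"dp": [0, 0, 4], "rot": [0, 0, 0]},
    {"dp": [0, 0, 2], "rot": [0, 0, 0]},
    {"dp": [0, 0, 0], "rot": [0, 0, 0]}
  ]
}}

```text
clock: 3.38
tcp_pos: [520.3, 270.6, 128.1]
orientation: [0.998, 0.063, -0.0, 0.0]
ft_force: [-0.8, 0.4, 0.5]
grip_width: 0.298
finger_force: 0.0
```

Run:
```python
from h import *
go(520,271,112,0.127);snap("wrist","w3")
```

```text
t 3.4 dp cm [-0.03 -0.04  1.61] rotz -0.001 yaw 0.126
```

View pics/w3.png

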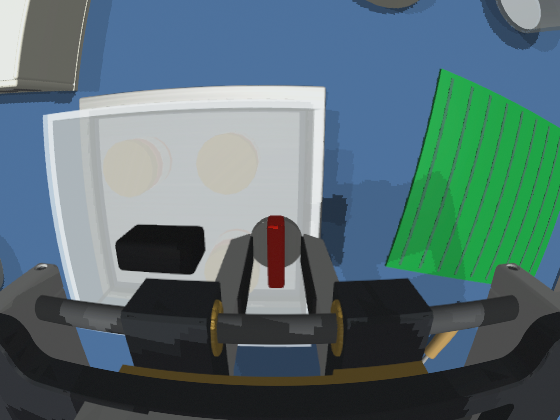

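The red bar runs from (276,216) to (276,287), centred between the fingers.

Request:
{"api": "servo_tool", "payload": {
  "motion": [
    {"dp": [0, 0, 1.6], "rot": [0, 0, 0]},
    {"dp": [0, 0, 0], "rot": [0, 0, 0]}
  ]
}}

```text
clock: 3.68
tcp_pos: [520.1, 270.9, 110.9]
orientation: [0.998, 0.063, -0.0, 0.0]
ft_force: [-0.6, 0.4, -0.4]
grip_width: 0.3
finger_force: 0.0
```

Run:
```python
from h import *
d=snap("wrist");H=hsv(d);h,s,v=H[...,0],H[...,1],H[...,2]
for c in blobs(((h<8)|(h>172))&(s>150)&(v>80),60): print(c.mean(0).round(),rect(d,c,116,True))
go(520,271,112)
```

```text
[276. 263.] [522.2 271.7  45.1   9.3   7.8]
t 3.7 dp cm [-0.03 -0.01 -0.06] rotz None yaw 0.127
```

Request:
{"api": "servo_tool", "payload": {
  "motion": [
    {"dp": [0, 0, 0], "rot": [0, 0, 0]},
    {"dp": [0, 0, 0], "rot": [0, 0, 0]},
    {"dp": [0, 0, 0], "rot": [0, 0, 0]},
    {"dp": [0, 0, 0], "rot": [0, 0, 0]}
  ],
  "claw": -1
}}

```text
clock: 4.22
tcp_pos: [520.5, 271.1, 111.8]
orientation: [0.998, 0.063, 0.0, -0.0]
ft_force: [-0.6, -1.1, 3.0]
grip_width: 0.107
finger_force: 30.0
```

Request:
{"api": "servo_tool", "payload": {
  "motion": [
    {"dp": [0, 0, 0], "rot": [0, 0, -0.18]},
    {"dp": [0, 0, 0], "rot": [0, 0, -0.18]},
    {"dp": [0, 0, 0], "rot": [0, 0, -0.18]},
    {"dp": [0, 0, 0], "rot": [0, 0, -0.18]},
    {"dp": [0, 0, 0], "rot": [0, 0, -0.18]},
    {"dp": [0, 0, 0], "rot": [0, 0, -0.18]},
    {"dp": [0, 0, 0], "rot": [0, 0, -0.18]},
    {"dp": [0, 0, 0], "rot": [0, 0, -0.18]}
  ]
}}

```text
clock: 5.22
tcp_pos: [520.1, 271.4, 111.8]
orientation: [0.706, 0.708, 0.0, -0.0]
ft_force: [-4.2, 1.2, 3.9]
grip_width: 0.106
finger_force: 30.0
```

Request:
{"api": "servo_tool", "payload": {
  "motion": [
    {"dp": [0, 0, 0], "rot": [0, 0, -0.05]},
    {"dp": [0, 0, 0], "rot": [0, 0, 0]}
  ]
}}

```text
clock: 5.48
tcp_pos: [520.0, 271.4, 111.7]
orientation: [0.691, 0.723, -0.0, -0.0]
ft_force: [-4.9, 1.5, 5.8]
grip_width: 0.102
finger_force: 30.0
```

```bash
python3 -c "
from h import *
go(520,271,112);s=status.sense();print(s['torque'],s['joints'])"
```

```text
t 5.5 dp cm [-0.04 -0.01 -0.03] rotz None yaw 1.617
[ 0.24793201  0.85573256 -0.0042746 ] [4.18309569e-01 4.95914414e-01 1.53123728e+00 6.74557053e-04
 1.11476780e+00 3.72184130e-01]
```

Request:
{"api": "servo_tool", "payload": {
  "motion": [
    {"dp": [0, 0, 0], "rot": [0, 0, -0.03]},
    {"dp": [0, 0, 0], "rot": [0, 0, 0]}
  ]
}}

```text
clock: 5.72
tcp_pos: [520.5, 271.3, 111.7]
orientation: [0.68, 0.733, 0.0, 0.0]
ft_force: [-1.5, 1.7, 5.4]
grip_width: 0.106
finger_force: 30.1
```

```bash
python3 -c "
from h import *
go(520,271,112);s=status.sense();print(s['torque'],s['joints'])"
```

```text
t 5.7 dp cm [-0.02 -0.05 -0.03] rotz None yaw 1.646
[ 0.30403603  0.29932008 -0.34495352] [4.17925797e-01 4.96149348e-01 1.53091695e+00 2.95086116e-04
 1.11388258e+00 3.42875207e-01]
```

The moment of -0.34 N m means the tap is on its stop. Release, rise and move to the lid's grip.

Request:
{"api": "servo_tool", "payload": {
  "motion": [
    {"dp": [0, 0, 0], "rot": [0, 0, 0]},
    {"dp": [0, 0, 0], "rot": [0, 0, 0]},
    {"dp": [0, 0, -4], "rot": [0, 0, 0]},
    {"dp": [0, 0, -5], "rot": [0, 0, -0.03]},
    {"dp": [0, 0, -5], "rot": [0, 0, 0]},
    {"dp": [0, 0, 0], "rot": [0, 0, 0]}
  ],
  "claw": -0.2
}}

```text
clock: 6.48
tcp_pos: [521.4, 271.4, 255.3]
orientation: [0.669, 0.743, 0.003, 0.001]
ft_force: [-0.2, -0.1, 0.1]
grip_width: 0.4
finger_force: 0.0
```

```bash
cat > lid2.py <<'E'
from h import *
import sys
d=snap("wrist",sys.argv[1]);H=hsv(d);h,s,v=H[...,0],H[...,1],H[...,2]
for c in blobs(((h<8)|(h>172))&(s>150)&(v>80),60): print("red",c.mean(0).round(),rect(d,c,116,True))
k=(v<45);k[260:]=0
for c in blobs(k,100): print("black",c.mean(0).round(),rect(d,c,122,True))
M=cv2.Rodrigues(d["rvec"])[0];print("cam",-M.T@d["tvec"])
go(513,340,112)
E
python3 lid2.py w4
```

```text
red [275. 201.] [520.5 271.3   9.6  42.    3.5]
black [267. 133.] [511.6 339.8  18.   45.2   7.4]
cam [512.70417292 346.18273947 412.54686352]
t 6.5 dp cm [ 6.92 -0.08 14.06] rotz None yaw 1.676
```

View pics/w4.png

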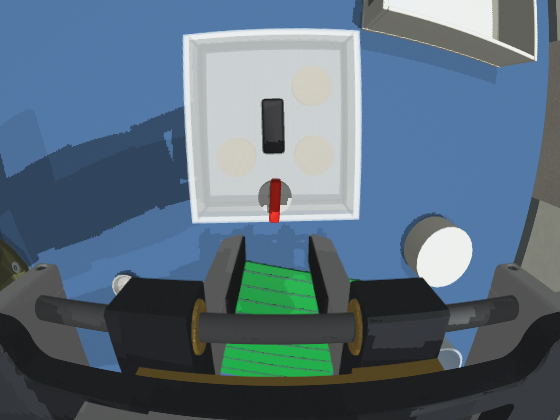

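The wrist view shows the grip at (273,126), tap open at (275,201), and caps at (312,86), (236,157) and (314,155): three jars.

Request:
{"api": "servo_tool", "payload": {
  "motion": [
    {"dp": [3.5, -0.1, 0], "rot": [0, 0, -0.024]},
    {"dp": [3.5, -0.1, 0], "rot": [0, 0, 0]},
    {"dp": [0, 0, 4.5], "rot": [0, 0, 0]},
    {"dp": [0, 0, 4.5], "rot": [0, 0, 0]},
    {"dp": [0, 0, 3.5], "rot": [0, 0, 0]},
    {"dp": [0, 0, 1.8], "rot": [0, 0, 0]},
    {"dp": [0, 0, 0], "rot": [0, 0, 0]}
  ]
}}

```text
clock: 7.4
tcp_pos: [510.0, 340.2, 108.4]
orientation: [0.66, 0.752, -0.0, -0.0]
ft_force: [-0.3, 0.2, -0.0]
grip_width: 0.397
finger_force: 0.0
```

Request:
{"api": "servo_tool", "payload": {
  "motion": [
    {"dp": [0, 0, 0], "rot": [0, 0, 0]},
    {"dp": [0, 0, 0], "rot": [0, 0, 0]},
    {"dp": [0, 0, 0], "rot": [0, 0, 0]},
    {"dp": [0, 0, 0], "rot": [0, 0, 0]}
  ],
  "claw": -1
}}

```text
clock: 7.9
tcp_pos: [510.2, 340.3, 108.3]
orientation: [0.66, 0.752, 0.0, 0.0]
ft_force: [1.5, 1.1, -0.2]
grip_width: 0.211
finger_force: 30.0
```

```bash
python3 -c "
from h import *
go(511.5,341,112,1.7);s=status.sense();print(s['ft_force'],s['torque'])"
```

```text
t 7.9 dp cm [ 0.05  0.13 -0.37] rotz 0.001 yaw 1.701
[ 1.51334691  1.14003423 -0.22984038] [ 0.0609135  -0.41416293 -0.00741183]
```

Request:
{"api": "servo_tool", "payload": {
  "motion": [
    {"dp": [0, 0, -1.5], "rot": [0, 0, 0]},
    {"dp": [0, 0, -3], "rot": [0, 0, 0]},
    {"dp": [0, 0, -3.5], "rot": [0, 0, 0]},
    {"dp": [0, 0, -3], "rot": [0, 0, 0]},
    {"dp": [0, 0, 0], "rot": [0, 0, 0]},
    {"dp": [0, 0, 0], "rot": [0, 0, 0]}
  ]
}}

```text
clock: 8.65
tcp_pos: [509.6, 340.1, 217.0]
orientation: [0.66, 0.752, -0.001, -0.0]
ft_force: [-0.7, -0.3, -5.3]
grip_width: 0.213
finger_force: 30.0
```

```bash
python3 -c "
from h import *
go(559.7,36.6,210,1.473)"
```

```text
t 8.7 dp cm [-30.74   1.03   0.73] rotz 0.228 yaw 1.701
```

Request:
{"api": "servo_tool", "payload": {
  "motion": [
    {"dp": [-2.5, 0.1, 0], "rot": [0, 0, 0]},
    {"dp": [-4.3, 0.1, 0], "rot": [0, 0, 0]},
    {"dp": [-4.3, 0.1, 0], "rot": [0, 0, 0]},
    {"dp": [-4.3, 0.1, 0], "rot": [0, 0, 0]},
    {"dp": [-4.3, 0.1, 0], "rot": [0, 0, 0]},
    {"dp": [-4.3, 0.2, 0], "rot": [0, 0, 0]},
    {"dp": [-4.3, 0.2, 0], "rot": [0, 0, 0]},
    {"dp": [-2.5, 0.1, 0], "rot": [0, 0, 0]}
  ]
}}

```text
clock: 9.65
tcp_pos: [559.5, 34.3, 216.7]
orientation: [0.66, 0.751, -0.001, -0.001]
ft_force: [0.1, 1.2, -5.4]
grip_width: 0.21
finger_force: 30.0
```

Request:
{"api": "servo_tool", "payload": {
  "motion": [
    {"dp": [0, 0, 2], "rot": [0, 0, 0.114]},
    {"dp": [0, 0, 2], "rot": [0, 0, 0.114]},
    {"dp": [0, 0, 2.5], "rot": [0, 0, 0]},
    {"dp": [0, 0, 2], "rot": [0, 0, 0]},
    {"dp": [0, 0, 1.5], "rot": [0, 0, 0]},
    {"dp": [0, 0, 0], "rot": [0, 0, 0]}
  ]
}}

```text
clock: 10.4
tcp_pos: [559.2, 36.3, 116.9]
orientation: [0.741, 0.672, -0.001, -0.001]
ft_force: [0.5, -0.0, -4.3]
grip_width: 0.211
finger_force: 30.0
```

```bash
python3 -c "
from h import *
go(559.7,36.6,103,1.473)"
```

```text
t 10.4 dp cm [0.04 0.05 1.39] rotz -0.0 yaw 1.473
```

Request:
{"api": "servo_tool", "payload": {
  "motion": [
    {"dp": [0, 0, 0.8], "rot": [0, 0, 0]},
    {"dp": [0, 0, 0.5], "rot": [0, 0, 0]},
    {"dp": [0, 0, 0.1], "rot": [0, 0, 0]},
    {"dp": [0, 0, 0], "rot": [0, 0, 0]}
  ]
}}

```text
clock: 10.9
tcp_pos: [560.1, 36.3, 104.6]
orientation: [0.741, 0.672, 0.0, 0.0]
ft_force: [-0.7, -0.1, -4.1]
grip_width: 0.213
finger_force: 30.0
```

Request:
{"api": "servo_tool", "payload": {
  "motion": [
    {"dp": [0, 0, 0], "rot": [0, 0, 0]},
    {"dp": [0, 0, 0], "rot": [0, 0, 0]},
    {"dp": [0, 0, 0], "rot": [0, 0, 0]},
    {"dp": [0, 0, -5], "rot": [0, 0, 0]},
    {"dp": [0, 0, -6], "rot": [0, 0, 0]},
    {"dp": [0, 0, -6], "rot": [0, 0, 0]},
    {"dp": [0, 0, -4], "rot": [0, 0, 0]}
  ],
  "claw": -0.1
}}

```text
clock: 11.78
tcp_pos: [560.1, 36.3, 317.7]
orientation: [0.741, 0.672, 0.001, 0.001]
ft_force: [-0.1, -0.2, -0.0]
grip_width: 0.447
finger_force: 0.0
```

Run:
```python
from h import *
go(512,-230,150,0)
d=snap("top","t1");snap("wrist","w5")
H=hsv(d);h,s,v=H[...,0],H[...,1],H[...,2]
for y,x in ((215,127),(215,163),(245,165)): pass
```

```text
t 11.8 dp cm [-26.97  -2.23  16.76] rotz 1.473 yaw 1.473
```

View pics/t1.png

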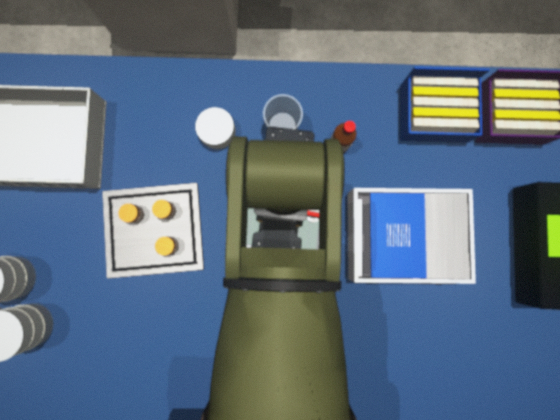

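View pics/w5.png

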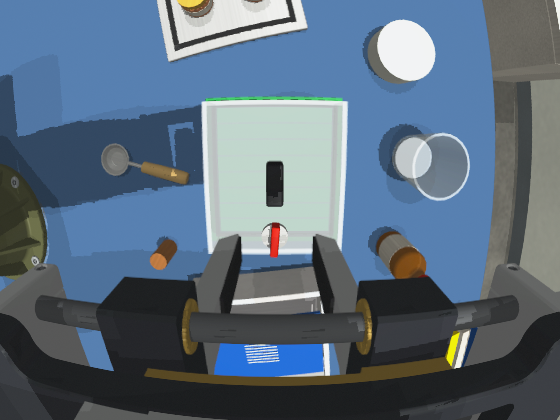

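The lid rests square on the mat at (275,175) in the wrist view; in the top view the jars are at (128,213), (162,209) and (164,245) on the base. Next, measure the base, jars and cold box.

```bash
cat > jars.py <<'E'
from h import *
d=snap("top");H=hsv(d);h,s,v=H[...,0],H[...,1],H[...,2]
for c in blobs((h>10)&(h<32)&(s>130)&(v>110),30):
    (x,y),r=cv2.minEnclosingCircle(ray(d,c,60).astype(np.float32))
    if c[:,0].mean()<210 and c[:,1].mean()>140 or "-a" in __import__("sys").argv: print("cap",c.mean(0).round(),np.round([x,y,r],1))
E
python3 jars.py
python3 - <<'E'
from h import *
d={**snap("top")};H=hsv(d);h,s,v=H[...,0],H[...,1],H[...,2]
w=((s<80)&(v>85));w[:,:95]=0;w[:180]=0;w[300:]=0
for c in blobs(w,1000): print("w",c.mean(0).round(),rect(d,c,82),rect(d,c,10))
for c in blobs((h>100)&(h<125)&(s>150)&(v>120),300)[:2]:print("blue",c.mean(0),rect(d,c,82))
k=(s<90)&(v>185);k[:180]=0
for c in blobs(k,300): print("bright",c.mean(0).round(),rect(d,c,82))
print(v[236,345:480].tolist(),s[236,345:480].tolist())
E
```

```text
cap [165. 246.] [475.6 298.9  21.1]
cap [128. 213.] [547.8 386.7  21.6]
cap [162. 209.] [558.9 309.9  21.3]
w [412. 235.] [ 513.7 -255.1  215.2  285.1    0.9] [ 515.8 -278.4  232.2  307.6    0.9]
w [152. 230.] [510.2 323.  198.4 216.6   6.7] [512.1 345.3 214.1 233.7   6.7]
w [281. 226.] [ 5.193e+02  3.210e+01  8.980e+01  1.649e+02 -3.000e-01] [ 5.219e+02  3.140e+01  9.690e+01  1.779e+02 -3.000e-01]
blue [397.28252788 235.17472119] [ 512.9 -224.8  185.5  120.2    1.1]
bright [414. 235.] [ 515.  -262.3  212.6  269.4    0.9]
bright [152. 230.] [509.9 323.3 194.9 211.1   6.8]
bright [  8. 335.] [273.3 617.  104.7  47.7   5.2]
bright [309. 232.] [515.  -24.   65.7  38.6  -3.3]
[100, 85, 75, 79, 85, 89, 91, 104, 144, 199, 233, 239, 241, 240, 239, 237, 221, 170, 126, 109, 101, 101, 104, 102, 113, 148, 189, 206, 211, 213, 221, 224, 229, 232, 230, 228, 230, 231, 231, 230, 227, 224, 218, 227, 228, 225, 217, 217, 227, 227, 226, 229, 231, 230, 223, 221, 226, 228, 232, 230, 229, 227, 221, 220, 227, 228, 228, 227, 227, 227, 226, 226, 226, 227, 227, 227, 225, 223, 223, 223, 221, 216, 219, 220, 220, 220, 220, 219, 219, 220, 219, 220, 217, 220, 216, 216, 215, 214, 214, 214, 213, 213, 214, 213, 213, 212, 210, 212, 207, 210, 214, 211, 213, 211, 209, 211, 209, 205, 209, 209, 208, 204, 179, 143, 146, 201, 231, 235, 223, 187, 162, 154, 155, 152, 156] [122, 108, 71, 26, 3, 6, 0, 0, 7, 4, 4, 2, 3, 3, 3, 3, 7, 6, 10, 9, 8, 8, 15, 20, 63, 136, 169, 177, 175, 175, 174, 181, 175, 175, 180, 182, 180, 176, 176, 175, 171, 145, 115, 110, 93, 79, 100, 98, 86, 102, 105, 100, 98, 93, 113, 104, 89, 103, 98, 101, 100, 93, 112, 105, 98, 134, 170, 181, 182, 183, 184, 184, 188, 183, 182, 182, 182, 186, 182, 151, 85, 22, 1, 3, 5, 5, 5, 3, 2, 5, 3, 2, 2, 5, 4, 5, 4, 4, 4, 4, 5, 4, 4, 4, 6, 2, 5, 4, 5, 4, 7, 4, 5, 5, 6, 5, 9, 5, 6, 4, 7, 8, 7, 2, 3, 5, 4, 4, 21, 57, 115, 129, 132, 134, 134]
```

Request:
{"api": "servo_tool", "payload": {
  "motion": [
    {"dp": [0, 0, 0], "rot": [0, 0, -0.114]},
    {"dp": [-5.3, -1, 0], "rot": [0, 0, 0]},
    {"dp": [-5.3, -1, 0], "rot": [0, 0, 0]},
    {"dp": [-5.3, -1, 0], "rot": [0, 0, 0]},
    {"dp": [-5.3, -1, 6], "rot": [0, 0, 0]},
    {"dp": [-5.4, -0.2, 6], "rot": [0, 0, 0]},
    {"dp": [0, 0, 6], "rot": [0, 0, 0]},
    {"dp": [0, 0, 2], "rot": [0, 0, 0]}
  ],
  "claw": -1
}}

```text
clock: 12.98
tcp_pos: [522.2, -205.8, 136.1]
orientation: [0.702, 0.712, -0.001, -0.004]
ft_force: [-0.3, 0.7, 0.7]
grip_width: 0.005
finger_force: 0.0
```

Request:
{"api": "servo_tool", "payload": {
  "motion": [
    {"dp": [0, 0, 0], "rot": [0, 0, 0]},
    {"dp": [0, 0, 0], "rot": [0, 0, 0]}
  ]
}}

```text
clock: 13.22
tcp_pos: [524.8, -206.2, 142.2]
orientation: [0.701, 0.713, 0.0, 0.0]
ft_force: [-0.0, -0.1, -0.7]
grip_width: 0.005
finger_force: 0.0
```

```bash
python3 -c "
from h import *
go(513,-225,104,1.587)"
```

```text
t 13.2 dp cm [-1.86 -1.21  3.82] rotz -0.0 yaw 1.587
```

Request:
{"api": "servo_tool", "payload": {
  "motion": [
    {"dp": [-1.9, -1.2, 1.5], "rot": [0, 0, 0]},
    {"dp": [0, 0, 1.7], "rot": [0, 0, 0]},
    {"dp": [0, 0, 0.5], "rot": [0, 0, 0]},
    {"dp": [0, 0, 0.2], "rot": [0, 0, 0]},
    {"dp": [0, 0, 0], "rot": [0, 0, 0]}
  ]
}}

```text
clock: 13.85
tcp_pos: [512.9, -225.3, 104.1]
orientation: [0.701, 0.713, -0.0, 0.0]
ft_force: [-11.5, -0.5, 15.6]
grip_width: 0.006
finger_force: 7.6
```

Request:
{"api": "servo_tool", "payload": {
  "motion": [
    {"dp": [-1, 0, -0.02], "rot": [0, 0, 0]},
    {"dp": [-1, 0, 0], "rot": [0, 0, 0]},
    {"dp": [-1, 0, 0], "rot": [0, 0, 0]},
    {"dp": [-1, 0, 0], "rot": [0, 0, 0]}
  ]
}}

```text
clock: 14.35
tcp_pos: [513.8, -265.4, 104.2]
orientation: [0.701, 0.713, -0.0, 0.0]
ft_force: [-6.3, 1.0, 10.9]
grip_width: 0.005
finger_force: 5.8
```

Request:
{"api": "servo_tool", "payload": {
  "motion": [
    {"dp": [-1, 0, 0.01], "rot": [0, 0, 0]},
    {"dp": [-1.2, 0, 0], "rot": [0, 0, 0]},
    {"dp": [-1.2, 0, 0], "rot": [0, 0, 0]},
    {"dp": [-1.2, 0, 0], "rot": [0, 0, 0]},
    {"dp": [-1, 0, 0], "rot": [0, 0, 0]},
    {"dp": [-0.6, 0, 0], "rot": [0, 0, 0]},
    {"dp": [0, 0, 0], "rot": [0, 0, 0]}
  ]
}}

```text
clock: 15.22
tcp_pos: [515.5, -327.3, 104.3]
orientation: [0.701, 0.713, 0.0, 0.001]
ft_force: [-1.9, 0.8, 8.8]
grip_width: 0.006
finger_force: 4.5
```

```bash
cat > box.py <<'E'
from h import *
d=snap("top");H=hsv(d);h,s,v=H[...,0],H[...,1],H[...,2]
b=((h>100)&(h<125)&(s>150)&(v>120)).astype(np.uint8);b[:,:340]=0;b=cv2.morphologyEx(b,cv2.MORPH_OPEN,np.ones((3,3)))
p=[c for c in blobs(b,100) if 340<c[:,0].mean()<490 and 180<c[:,1].mean()<290]
for c in p:print("blue",c.mean(0).round(),c.min(0),c.max(0),rect(d,c,82))
s=status.sense();print(s["tcp_pos"],s["ft_force"])
E
python3 box.py
```

```text
blue [427. 206.] [413 194] [450 228] [ 569.  -302.4   76.7   84.     1.6]
blue [419. 268.] [415 259] [427 277] [ 4.410e+02 -2.775e+02  3.950e+01  2.670e+01 -2.000e-01]
[ 515.47134668 -327.26269642  104.25352477] [-1.42904719  0.63635422 10.01393543]
```

Request:
{"api": "servo_tool", "payload": {
  "motion": [
    {"dp": [-0.4, 0, 0], "rot": [0, 0, 0]},
    {"dp": [-0.3, 0, 0], "rot": [0, 0, 0]},
    {"dp": [0, 0, 0], "rot": [0, 0, 0]}
  ]
}}

```text
clock: 15.65
tcp_pos: [515.9, -333.7, 104.3]
orientation: [0.701, 0.713, 0.001, 0.001]
ft_force: [-0.2, 5.0, 8.8]
grip_width: 0.005
finger_force: 4.7
```

Request:
{"api": "servo_tool", "payload": {
  "motion": [
    {"dp": [0, 0, -4], "rot": [0, 0, 0]},
    {"dp": [5, 0, -6], "rot": [0, 0, 0]},
    {"dp": [5, 0, -3], "rot": [0, 0, 0]},
    {"dp": [5, 0, 0], "rot": [0, 0, 0]},
    {"dp": [6.2, 0, 0], "rot": [0, 0, 0]},
    {"dp": [6.2, 0, 0], "rot": [0, 0, 0]},
    {"dp": [6.2, 0, 0], "rot": [0, 0, 0]},
    {"dp": [6.2, 0, 0], "rot": [0, 0, 0]}
  ],
  "claw": 0.28
}}

```text
clock: 16.65
tcp_pos: [508.2, 56.2, 221.4]
orientation: [0.701, 0.713, 0.001, 0.0]
ft_force: [0.8, 0.1, -0.4]
grip_width: 0.642
finger_force: 0.0
```

```bash
python3 box.py; python3 jars.py; python3 -c "
from h import *
go(475.6,299,200,1.587)"
```

```text
blue [441. 236.] [413 194] [469 277] [ 515.3 -322.7  185.6  122.1    1.4]
[507.70150251  62.00474696 221.40272761] [-0.81117481  4.50507132 -0.2883285 ]
cap [129. 213.] [547.9 386.8  21.7]
cap [165. 246.] [474.9 299.1  21.2]
cap [162. 209.] [558.9 310.5  21.4]
t 16.8 dp cm [24.08 -2.72  2.15] rotz 0.006 yaw 1.593
```

Cover is open at the stop (5 N). Now the first jar at (475,299).

Request:
{"api": "servo_tool", "payload": {
  "motion": [
    {"dp": [5, -0.7, 0], "rot": [0, 0, 0.006]},
    {"dp": [5, -0.7, 0], "rot": [0, 0, 0]},
    {"dp": [5, -0.7, 0], "rot": [0, 0, 0]},
    {"dp": [5, -0.6, 0], "rot": [0, 0, 0]},
    {"dp": [4, 0, 0], "rot": [0, 0, 0]},
    {"dp": [0, 0, 4], "rot": [0, 0, 0]},
    {"dp": [0, 0, 4], "rot": [0, 0, 0]},
    {"dp": [0, 0, 0], "rot": [0, 0, 0]}
  ]
}}

```text
clock: 17.75
tcp_pos: [477.8, 292.8, 138.8]
orientation: [0.704, 0.711, -0.002, -0.001]
ft_force: [0.1, -0.4, 0.5]
grip_width: 0.639
finger_force: 0.0
```

```bash
cat > wj.py <<'E'
from h import *
import sys
d=snap("wrist",sys.argv[1] if len(sys.argv)>1 else None);H=hsv(d);h,s,v=H[...,0],H[...,1],H[...,2]
zc=float(sys.argv[2]) if len(sys.argv)>2 else 60
for c in blobs((h>10)&(h<32)&(s>130)&(v>110),200):
    (x,y),r=cv2.minEnclosingCircle(ray(d,c,zc,True).astype(np.float32))
    print("cap",c.mean(0).round(),np.round([x,y,r],1))
E
python3 wj.py w6;python3 -c "
from h import *
go(475.2,299,43,1.587)"
```

```text
cap [273. 206.] [474.8 303.2  23. ]
cap [373.  96.] [547.9 388.8  21.9]
cap [377. 188.] [557.8 315.5  24.6]
t 17.8 dp cm [ 0.59 -0.34  9.8 ] rotz -0.006 yaw 1.581
```

View pics/w6.png

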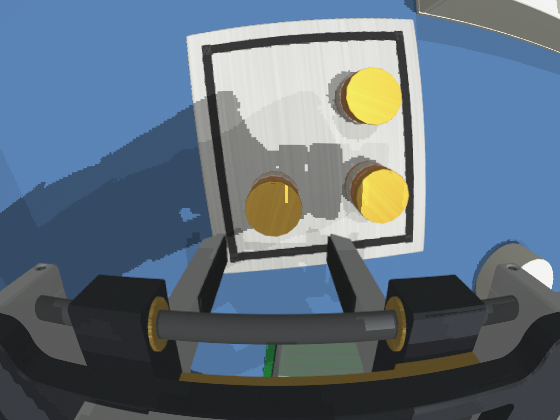

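Jar cap at (273,206) between the fingers, the others at (373,96) and (380,193), all upright.

Request:
{"api": "servo_tool", "payload": {
  "motion": [
    {"dp": [0.7, -0.3, 1], "rot": [0, 0, 0]},
    {"dp": [0, 0, 3], "rot": [0, 0, 0]},
    {"dp": [0, 0, 3], "rot": [0, 0, 0]},
    {"dp": [0, 0, 2.6], "rot": [0, 0, 0]},
    {"dp": [0, 0, 0], "rot": [0, 0, 0]}
  ]
}}

```text
clock: 18.42
tcp_pos: [475.2, 300.3, 44.1]
orientation: [0.704, 0.711, -0.001, -0.0]
ft_force: [0.3, 0.3, 0.1]
grip_width: 0.64
finger_force: 0.0
```

Request:
{"api": "servo_tool", "payload": {
  "motion": [
    {"dp": [0, 0, 0], "rot": [0, 0, 0]},
    {"dp": [0, 0, 0], "rot": [0, 0, 0]},
    {"dp": [0, 0, 0], "rot": [0, 0, 0]},
    {"dp": [0, 0, 0], "rot": [0, 0, 0]}
  ],
  "claw": -1
}}

```text
clock: 18.92
tcp_pos: [476.2, 300.6, 46.1]
orientation: [0.704, 0.711, 0.001, 0.0]
ft_force: [-1.2, -0.9, 7.8]
grip_width: 0.466
finger_force: 30.0
```

Request:
{"api": "servo_tool", "payload": {
  "motion": [
    {"dp": [0, 0, -3], "rot": [0, 0, 0]},
    {"dp": [0, 0, -5], "rot": [0, 0, 0]},
    {"dp": [0, 0, -6], "rot": [0, 0, 0]},
    {"dp": [0, 0, -3], "rot": [0, 0, 0]},
    {"dp": [0, 0, 0], "rot": [0, 0, 0]}
  ]
}}

```text
clock: 19.55
tcp_pos: [476.2, 300.6, 217.0]
orientation: [0.704, 0.711, 0.002, 0.001]
ft_force: [0.1, 0.2, -1.3]
grip_width: 0.462
finger_force: 30.0
```

```bash
python3 -c "
from h import *
go(460,-197,200,1.587)"
```

```text
t 19.6 dp cm [-49.74  -2.13   1.58] rotz -0.006 yaw 1.581
```

Request:
{"api": "servo_tool", "payload": {
  "motion": [
    {"dp": [-5.9, -0.1, 0], "rot": [0, 0, 0]},
    {"dp": [-5.9, -0.2, 0], "rot": [0, 0, 0]},
    {"dp": [-5.9, -0.1, 0], "rot": [0, 0, 0]},
    {"dp": [-5.9, -0.2, 0], "rot": [0, 0, 0]},
    {"dp": [-5.9, -0.1, 0], "rot": [0, 0, 0]},
    {"dp": [-5.9, -0.2, 0], "rot": [0, 0, 0]},
    {"dp": [-5.9, -0.1, 0], "rot": [0, 0, 0]},
    {"dp": [-5.9, -0.1, 0], "rot": [0, 0, -0.006]}
  ]
}}

```text
clock: 20.55
tcp_pos: [468.5, -173.6, 213.0]
orientation: [0.701, 0.713, -0.0, -0.001]
ft_force: [0.4, 1.4, -1.3]
grip_width: 0.466
finger_force: 30.0
```

Request:
{"api": "servo_tool", "payload": {
  "motion": [
    {"dp": [0, 0, 4], "rot": [0, 0, 0]},
    {"dp": [0, 0, 4], "rot": [0, 0, 0]},
    {"dp": [0, 0, 0], "rot": [0, 0, 0]}
  ]
}}

```text
clock: 20.92
tcp_pos: [467.5, -171.2, 131.3]
orientation: [0.702, 0.713, -0.001, -0.003]
ft_force: [1.0, 0.2, -1.1]
grip_width: 0.462
finger_force: 30.0
```

```bash
python3 -c "
from h import *
snap('wrist','w7')
go(470,-173,51,1.587)"
```

```text
t 21.0 dp cm [-0.16  0.15  8.26] rotz -0.0 yaw 1.587
```

View pics/w7.png

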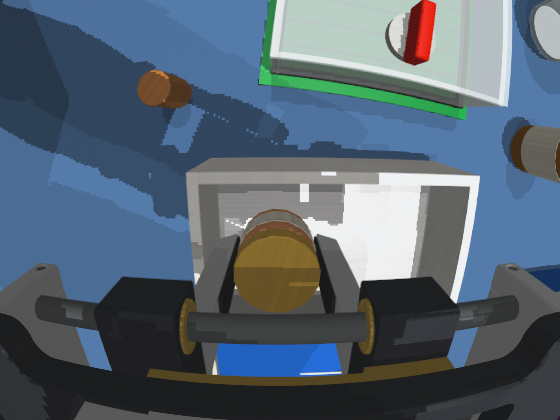

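The held jar at (277,260) sits over the well, whose inner corners are near (218,185) and (450,185). Lowering.

Request:
{"api": "servo_tool", "payload": {
  "motion": [
    {"dp": [-0.2, 0.3, 3], "rot": [0, 0, 0]},
    {"dp": [0, 0, 3], "rot": [0, 0, 0]},
    {"dp": [0, 0, 1.5], "rot": [0, 0, 0]},
    {"dp": [0, 0, 0.5], "rot": [0, 0, 0]},
    {"dp": [0, 0, 0.2], "rot": [0, 0, 0]},
    {"dp": [0, 0, 0], "rot": [0, 0, 0]}
  ]
}}

```text
clock: 21.72
tcp_pos: [472.8, -174.0, 53.4]
orientation: [0.701, 0.713, 0.0, 0.001]
ft_force: [0.6, -0.6, -1.4]
grip_width: 0.463
finger_force: 30.0
```

Request:
{"api": "servo_tool", "payload": {
  "motion": [
    {"dp": [0, 0, 0.2], "rot": [0, 0, 0]},
    {"dp": [0, 0, 0.1], "rot": [0, 0, 0]},
    {"dp": [0, 0, 0], "rot": [0, 0, 0]}
  ]
}}

```text
clock: 22.1
tcp_pos: [472.5, -173.9, 50.1]
orientation: [0.701, 0.713, 0.0, 0.0]
ft_force: [-2.6, 1.6, 5.6]
grip_width: 0.465
finger_force: 30.0
```

Request:
{"api": "servo_tool", "payload": {
  "motion": [
    {"dp": [0, 0, 0], "rot": [0, 0, 0]},
    {"dp": [0, 0, 0], "rot": [0, 0, 0]},
    {"dp": [0, 0, -3], "rot": [0, 0, 0]},
    {"dp": [0, 0, -5], "rot": [0, 0, 0]},
    {"dp": [0, 0, -6], "rot": [0, 0, 0]},
    {"dp": [0, 0, -3], "rot": [0, 0, 0]}
  ],
  "claw": 0.2
}}

```text
clock: 22.85
tcp_pos: [472.9, -174.0, 222.8]
orientation: [0.701, 0.713, 0.001, 0.002]
ft_force: [0.7, 0.2, 0.1]
grip_width: 0.602
finger_force: 0.0
```

```bash
python3 wj.py w8 64;python3 jars.py; python3 -c "
from h import *
go(559,310.5,200,1.587)"
```

```text
cap [276. 194.] [ 472.3 -173.    21.5]
cap [520. 142.] [ 769.3 -104.5   26.7]
cap [182.  92.] [377.4 -70.3  13.2]
cap [128. 213.] [548.  386.7  21.5]
cap [162. 209.] [559.1 310.1  21.1]
t 22.9 dp cm [48.33  9.32  2.23] rotz -0.0 yaw 1.587
```

Request:
{"api": "servo_tool", "payload": {
  "motion": [
    {"dp": [6, 1.1, 0], "rot": [0, 0, 0]},
    {"dp": [6, 1.1, 0], "rot": [0, 0, 0]},
    {"dp": [6, 1.1, 0], "rot": [0, 0, 0]},
    {"dp": [6, 1.1, 0], "rot": [0, 0, 0]},
    {"dp": [6, 1.2, 0], "rot": [0, 0, 0]},
    {"dp": [6, 1.2, 0], "rot": [0, 0, 0]},
    {"dp": [6, 1.2, 0], "rot": [0, 0, 0]},
    {"dp": [6, 1.2, 0], "rot": [0, 0, 0]}
  ],
  "claw": 0.28
}}

```text
clock: 23.95
tcp_pos: [556.5, 309.5, 218.1]
orientation: [0.701, 0.713, -0.001, -0.0]
ft_force: [1.0, -0.4, 1.1]
grip_width: 0.638
finger_force: 0.0
```

Request:
{"api": "servo_tool", "payload": {
  "motion": [
    {"dp": [0, 0, 4], "rot": [0, 0, 0]},
    {"dp": [0, 0, 4], "rot": [0, 0, 0]},
    {"dp": [0, 0, 0], "rot": [0, 0, 0]}
  ]
}}

```text
clock: 24.32
tcp_pos: [555.1, 306.9, 135.7]
orientation: [0.701, 0.713, -0.003, -0.001]
ft_force: [0.3, -0.6, 0.7]
grip_width: 0.638
finger_force: 0.0
```

```bash
python3 wj.py;python3 -c "
from h import *
go(559,311,46,1.587)"
```

```text
cap [269. 111.] [548.3 388.7  21.5]
cap [283. 213.] [560.  312.8  21.8]
t 24.4 dp cm [0.37 0.3  9.25] rotz -0.0 yaw 1.587
```

Request:
{"api": "servo_tool", "payload": {
  "motion": [
    {"dp": [0.4, 0.3, 1], "rot": [0, 0, 0]},
    {"dp": [0, 0, 3], "rot": [0, 0, 0]},
    {"dp": [0, 0, 3], "rot": [0, 0, 0]},
    {"dp": [0, 0, 2.2], "rot": [0, 0, 0]},
    {"dp": [0, 0, 0], "rot": [0, 0, 0]}
  ]
}}

```text
clock: 25.0
tcp_pos: [559.5, 311.6, 47.0]
orientation: [0.701, 0.713, -0.001, -0.0]
ft_force: [-0.1, -0.1, 0.5]
grip_width: 0.639
finger_force: 0.0
```

Request:
{"api": "servo_tool", "payload": {
  "motion": [
    {"dp": [0, 0, 0], "rot": [0, 0, 0]},
    {"dp": [0, 0, 0], "rot": [0, 0, 0]},
    {"dp": [0, 0, 0], "rot": [0, 0, 0]},
    {"dp": [0, 0, 0], "rot": [0, 0, 0]}
  ],
  "claw": -1
}}

```text
clock: 25.5
tcp_pos: [560.3, 312.0, 49.1]
orientation: [0.701, 0.713, 0.001, 0.0]
ft_force: [-1.1, -0.8, 5.7]
grip_width: 0.463
finger_force: 30.0
```

Request:
{"api": "servo_tool", "payload": {
  "motion": [
    {"dp": [0, 0, -3], "rot": [0, 0, 0]},
    {"dp": [0, 0, -5], "rot": [0, 0, 0]},
    {"dp": [0, 0, -6], "rot": [0, 0, 0]},
    {"dp": [0, 0, -3], "rot": [0, 0, 0]},
    {"dp": [0, 0, 0], "rot": [0, 0, 0]}
  ]
}}

```text
clock: 26.12
tcp_pos: [560.2, 312.0, 220.3]
orientation: [0.701, 0.713, 0.002, 0.001]
ft_force: [-0.4, -0.0, -1.9]
grip_width: 0.462
finger_force: 30.0
```

```bash
python3 -c "
from h import *
go(559,-173,200,1.587)"
```

```text
t 26.1 dp cm [-48.49  -0.91   1.93] rotz -0.0 yaw 1.587
```

Request:
{"api": "servo_tool", "payload": {
  "motion": [
    {"dp": [-6.1, -0.1, 0], "rot": [0, 0, 0]},
    {"dp": [-6.1, -0.1, 0], "rot": [0, 0, 0]},
    {"dp": [-6.1, -0.1, 0], "rot": [0, 0, 0]},
    {"dp": [-6.1, -0.1, 0], "rot": [0, 0, 0]},
    {"dp": [-6.1, -0.1, 0], "rot": [0, 0, 0]},
    {"dp": [-6.1, -0.1, 0], "rot": [0, 0, 0]},
    {"dp": [-6.1, -0.1, 0], "rot": [0, 0, 0]},
    {"dp": [-5.8, -0.1, 0], "rot": [0, 0, 0]}
  ]
}}

```text
clock: 27.12
tcp_pos: [558.6, -175.3, 215.9]
orientation: [0.702, 0.713, -0.0, -0.001]
ft_force: [0.4, 0.7, -1.0]
grip_width: 0.463
finger_force: 30.0
```

Request:
{"api": "servo_tool", "payload": {
  "motion": [
    {"dp": [0, 0, 4], "rot": [0, 0, 0]},
    {"dp": [0, 0, 4], "rot": [0, 0, 0]},
    {"dp": [0, 0, 0], "rot": [0, 0, 0]},
    {"dp": [0, 0, 0], "rot": [0, 0, 0]}
  ]
}}

```text
clock: 27.62
tcp_pos: [559.8, -173.4, 138.6]
orientation: [0.701, 0.713, 0.0, 0.0]
ft_force: [0.1, 0.0, -0.1]
grip_width: 0.461
finger_force: 30.0
```

```bash
python3 wj.py w9 64;python3 -c "
from h import *
go(559,-173,54,1.587)"
```

```text
cap [276. 254.] [ 560.7 -211.3   39.6]
cap [184. 201.] [ 488.9 -157.9   21.7]
cap [512. 146.] [ 766.9 -105.    30.3]
cap [59. 96.] [379.3 -70.3  13. ]
t 27.7 dp cm [ 0.05 -0.12  8.51] rotz 0.0 yaw 1.587
```

Jar A has been knocked to (489,-158) but stands. I shift B slightly outward and lower.

Request:
{"api": "servo_tool", "payload": {
  "motion": [
    {"dp": [0, 0.4, 3], "rot": [0, 0, 0]},
    {"dp": [0, 0, 3], "rot": [0, 0, 0]},
    {"dp": [0, 0, 1.5], "rot": [0, 0, 0]},
    {"dp": [0, 0, 0.6], "rot": [0, 0, 0]},
    {"dp": [0, 0, 0.3], "rot": [0, 0, 0]},
    {"dp": [0, 0, 0], "rot": [0, 0, 0]}
  ]
}}

```text
clock: 28.42
tcp_pos: [563.7, -173.5, 54.4]
orientation: [0.701, 0.713, 0.0, 0.0]
ft_force: [0.3, 0.5, -1.0]
grip_width: 0.463
finger_force: 30.0
```

Request:
{"api": "servo_tool", "payload": {
  "motion": [
    {"dp": [0, 0, 0.15], "rot": [0, 0, 0]},
    {"dp": [0, 0, 0.1], "rot": [0, 0, 0]},
    {"dp": [0, 0, 0], "rot": [0, 0, 0]}
  ]
}}

```text
clock: 28.8
tcp_pos: [563.8, -173.5, 53.1]
orientation: [0.701, 0.713, 0.0, 0.001]
ft_force: [-7.9, 2.6, 16.0]
grip_width: 0.463
finger_force: 30.0
```

Request:
{"api": "servo_tool", "payload": {
  "motion": [
    {"dp": [0, 0, 0], "rot": [0, 0, 0]},
    {"dp": [0, 0, 0], "rot": [0, 0, 0]},
    {"dp": [0, 0, -3], "rot": [0, 0, 0]},
    {"dp": [0, 0, -5], "rot": [0, 0, 0]},
    {"dp": [0, 0, -6], "rot": [0, 0, 0]},
    {"dp": [0, 0, -3], "rot": [0, 0, 0]}
  ],
  "claw": 0.12
}}

```text
clock: 29.55
tcp_pos: [563.9, -173.6, 224.6]
orientation: [0.701, 0.713, 0.001, 0.002]
ft_force: [0.5, 0.2, 0.4]
grip_width: 0.556
finger_force: 0.0
```

```bash
python3 wj.py w10 64;python3 jars.py; python3 -c "
from h import *
go(548.5,387.5,200,1.587)"
```

```text
cap [276. 194.] [ 564.2 -172.5   22. ]
cap [202. 180.] [ 488.9 -158.2   21.4]
cap [454. 137.] [ 756.7 -104.5   27.1]
cap [464. 281.] [ 798.5 -285.2   28.4]
cap [102.  99.] [378.3 -69.9  12.7]
cap [129. 213.] [547.9 386.6  21.4]
t 29.6 dp cm [56.15 -0.71  2.36] rotz -0.0 yaw 1.587
```

View pics/w10.png

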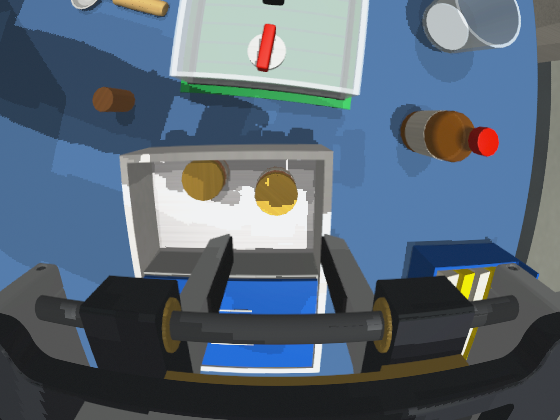

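Both jars stand in the well at (203,180) and (276,193). Next is the third jar.

Request:
{"api": "servo_tool", "payload": {
  "motion": [
    {"dp": [6.2, -0.1, 0], "rot": [0, 0, 0]},
    {"dp": [6.2, -0.1, 0], "rot": [0, 0, 0]},
    {"dp": [6.2, -0.1, 0], "rot": [0, 0, 0]},
    {"dp": [6.2, -0.1, 0], "rot": [0, 0, 0]},
    {"dp": [6.2, -0.1, 0], "rot": [0, 0, 0]},
    {"dp": [6.2, 0, 0], "rot": [0, 0, 0]},
    {"dp": [6.2, 0, 0], "rot": [0, 0, 0]},
    {"dp": [6.2, 0, 0], "rot": [0, 0, 0]}
  ],
  "claw": 0.28
}}

```text
clock: 30.65
tcp_pos: [549.9, 324.4, 219.7]
orientation: [0.701, 0.713, -0.001, -0.0]
ft_force: [0.7, -0.5, 0.5]
grip_width: 0.638
finger_force: 0.0
```

Request:
{"api": "servo_tool", "payload": {
  "motion": [
    {"dp": [6.2, 0, 0], "rot": [0, 0, 0]},
    {"dp": [0.3, 0, 4], "rot": [0, 0, 0]},
    {"dp": [0, 0, 4], "rot": [0, 0, 0]},
    {"dp": [0, 0, 0], "rot": [0, 0, 0]},
    {"dp": [0, 0, 0], "rot": [0, 0, 0]}
  ]
}}

```text
clock: 31.28
tcp_pos: [549.9, 387.6, 142.4]
orientation: [0.702, 0.713, 0.001, 0.0]
ft_force: [-0.7, 0.0, 0.1]
grip_width: 0.641
finger_force: 0.0
```

```bash
python3 wj.py;python3 -c "
from h import *
go(548.5,388,46,1.587)"
```

```text
cap [274. 216.] [548.3 389.   21.6]
t 31.3 dp cm [ 0.02 -0.18  9.71] rotz -0.0 yaw 1.587
```

Request:
{"api": "servo_tool", "payload": {
  "motion": [
    {"dp": [0.1, -0.1, 1], "rot": [0, 0, 0]},
    {"dp": [0, 0, 3], "rot": [0, 0, 0]},
    {"dp": [0, 0, 3], "rot": [0, 0, 0]},
    {"dp": [0, 0, 2.7], "rot": [0, 0, 0]},
    {"dp": [0, 0, 0], "rot": [0, 0, 0]}
  ]
}}

```text
clock: 31.95
tcp_pos: [547.6, 388.0, 42.4]
orientation: [0.701, 0.713, -0.002, -0.0]
ft_force: [0.4, -0.3, 0.0]
grip_width: 0.645
finger_force: 0.0
```

Request:
{"api": "servo_tool", "payload": {
  "motion": [
    {"dp": [0, 0, 0], "rot": [0, 0, 0]},
    {"dp": [0, 0, 0], "rot": [0, 0, 0]},
    {"dp": [0, 0, 0], "rot": [0, 0, 0]},
    {"dp": [0, 0, 0], "rot": [0, 0, 0]}
  ],
  "claw": -1
}}

```text
clock: 32.45
tcp_pos: [549.0, 388.8, 45.7]
orientation: [0.701, 0.713, 0.001, 0.0]
ft_force: [-0.6, -0.7, 7.0]
grip_width: 0.468
finger_force: 30.0
```

Request:
{"api": "servo_tool", "payload": {
  "motion": [
    {"dp": [0, 0, -3], "rot": [0, 0, 0]},
    {"dp": [0, 0, -5], "rot": [0, 0, 0]},
    {"dp": [0, 0, -6], "rot": [0, 0, 0]},
    {"dp": [0, 0, -3], "rot": [0, 0, 0]},
    {"dp": [0, 0, 0], "rot": [0, 0, 0]}
  ]
}}

```text
clock: 33.08
tcp_pos: [549.0, 388.9, 217.0]
orientation: [0.701, 0.713, 0.002, 0.001]
ft_force: [-0.2, 0.0, -1.1]
grip_width: 0.467
finger_force: 30.0
```

```bash
python3 -c "
from h import *
go(522,-225,220,1.587)"
```

```text
t 33.1 dp cm [-61.33  -3.68  -0.47] rotz -0.0 yaw 1.587
```

Request:
{"api": "servo_tool", "payload": {
  "motion": [
    {"dp": [-6.1, -0.4, 0], "rot": [0, 0, 0]},
    {"dp": [-6.1, -0.4, 0], "rot": [0, 0, 0]},
    {"dp": [-6.1, -0.4, 0], "rot": [0, 0, 0]},
    {"dp": [-6.1, -0.4, 0], "rot": [0, 0, 0]},
    {"dp": [-6.1, -0.4, 0], "rot": [0, 0, 0]},
    {"dp": [-6.1, -0.4, 0], "rot": [0, 0, 0]},
    {"dp": [-6.1, -0.4, 0], "rot": [0, 0, 0]},
    {"dp": [-6.1, -0.4, 0], "rot": [0, 0, 0]}
  ]
}}

```text
clock: 34.08
tcp_pos: [523.2, -101.8, 212.6]
orientation: [0.701, 0.713, -0.0, -0.001]
ft_force: [1.3, 0.6, -0.8]
grip_width: 0.463
finger_force: 30.0
```

Request:
{"api": "servo_tool", "payload": {
  "motion": [
    {"dp": [-6.1, -0.2, 0], "rot": [0, 0, 0]},
    {"dp": [-6.1, 0, 0], "rot": [0, 0, 0]},
    {"dp": [0, 0, 4], "rot": [0, 0, 0]},
    {"dp": [0, 0, 3.7], "rot": [0, 0, 0]},
    {"dp": [0, 0, 0], "rot": [0, 0, 0]},
    {"dp": [0, 0, 0], "rot": [0, 0, 0]}
  ]
}}

```text
clock: 34.83
tcp_pos: [524.5, -222.0, 138.0]
orientation: [0.701, 0.713, 0.0, 0.0]
ft_force: [0.4, 0.1, -0.3]
grip_width: 0.461
finger_force: 30.0
```

```bash
python3 wj.py w11 64;python3 -c "
from h import *
go(525,-225,51,1.587)"
```

```text
cap [331. 157.] [ 563.3 -172.6   22. ]
cap [228. 135.] [ 488.9 -158.5   21.6]
cap [277. 256.] [ 525.2 -259.5   32.8]
cap [546.  92.] [772.6 -98.   28.6]
cap [94. 34.] [378.7 -71.1  13.2]
cap [542. 269.] [ 800.2 -277.8   24.7]
cap [279. 229.] [ 526.3 -232.3   20.3]
t 34.9 dp cm [-0.29  0.01  8.75] rotz 0.0 yaw 1.587
```

Request:
{"api": "servo_tool", "payload": {
  "motion": [
    {"dp": [-0.2, 0, 3], "rot": [0, 0, 0]},
    {"dp": [0, 0, 3], "rot": [0, 0, 0]},
    {"dp": [0, 0, 1.6], "rot": [0, 0, 0]},
    {"dp": [0, 0, 0.7], "rot": [0, 0, 0]},
    {"dp": [0, 0, 0.3], "rot": [0, 0, 0]},
    {"dp": [0, 0, 0], "rot": [0, 0, 0]}
  ]
}}

```text
clock: 35.62
tcp_pos: [524.5, -224.1, 51.8]
orientation: [0.701, 0.713, 0.0, 0.0]
ft_force: [-0.2, 0.2, -1.3]
grip_width: 0.465
finger_force: 30.0
```

Request:
{"api": "servo_tool", "payload": {
  "motion": [
    {"dp": [0, 0, 0.15], "rot": [0, 0, 0]},
    {"dp": [0, 0, 0.1], "rot": [0, 0, 0]},
    {"dp": [0, 0, 0], "rot": [0, 0, 0]}
  ]
}}

```text
clock: 36.0
tcp_pos: [524.5, -224.2, 49.7]
orientation: [0.701, 0.713, 0.0, 0.0]
ft_force: [-3.8, 2.4, 9.7]
grip_width: 0.466
finger_force: 30.0
```

Request:
{"api": "servo_tool", "payload": {
  "motion": [
    {"dp": [0, 0, 0], "rot": [0, 0, 0]},
    {"dp": [0, 0, 0], "rot": [0, 0, 0]},
    {"dp": [0, 0, -3], "rot": [0, 0, 0]},
    {"dp": [0, 0, -5], "rot": [0, 0, 0]},
    {"dp": [0, 0, -6], "rot": [0, 0, 0]},
    {"dp": [0, 0, -3], "rot": [0, 0, 0]}
  ],
  "claw": 0.12
}}

```text
clock: 36.75
tcp_pos: [524.7, -224.2, 222.0]
orientation: [0.701, 0.713, 0.001, 0.002]
ft_force: [-0.5, -0.4, -1.2]
grip_width: 0.559
finger_force: 0.0
```

```bash
python3 wj.py w12 64; python3 box.py; python3 -c "
from h import *
go(515,-310,120,1.587)"
```

```text
cap [240. 129.] [ 488.8 -158.4   21.6]
cap [316. 145.] [ 563.4 -172.5   21.8]
cap [276. 195.] [ 524.9 -223.7   21.9]
cap [489.  91.] [761.9 -99.4  27.5]
cap [492. 261.] [ 790.9 -310.8   51.9]
cap [523. 246.] [ 847.4 -291.3   35.1]
cap [134.  48.] [378.2 -70.7  13.3]
blue [417. 227.] [414 214] [420 240] [ 5.32e+02 -2.69e+02  5.85e+01  1.35e+01 -2.00e-01]
[ 525.17269196 -224.46366064  222.17924338] [-0.77889363  0.3330965   0.3227851 ]
t 36.9 dp cm [-8.51 -1.21 10.24] rotz -0.0 yaw 1.587
```

View pics/w12.png

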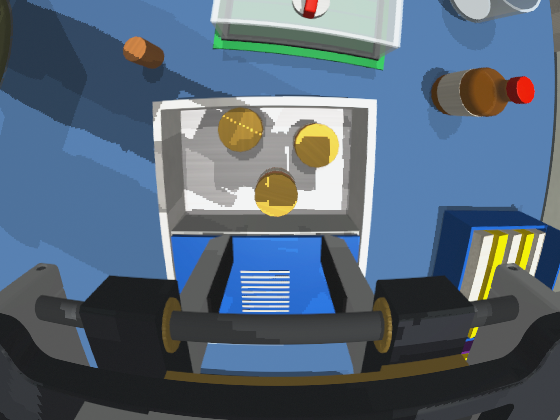

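All three jars stand in the well at (240,129), (316,145) and (276,195). Now slide the cover shut.

Request:
{"api": "servo_tool", "payload": {
  "motion": [
    {"dp": [-4.5, -0.6, 0], "rot": [0, 0, 0]},
    {"dp": [-4.5, -0.5, 1], "rot": [0, 0, 0]},
    {"dp": [0, 0, 5], "rot": [0, 0, 0]},
    {"dp": [0, 0, 4], "rot": [0, 0, 0]},
    {"dp": [0, 0, 0.8], "rot": [0, 0, 0]},
    {"dp": [0, 0, 0], "rot": [0, 0, 0]}
  ],
  "claw": -1
}}

```text
clock: 37.6
tcp_pos: [514.8, -314.1, 110.8]
orientation: [0.701, 0.713, -0.0, -0.0]
ft_force: [-0.5, 0.1, -0.1]
grip_width: 0.005
finger_force: 0.0
```

Request:
{"api": "servo_tool", "payload": {
  "motion": [
    {"dp": [0, 0, 0], "rot": [0, 0, 0]}
  ]
}}

```text
clock: 37.72
tcp_pos: [515.3, -314.5, 112.3]
orientation: [0.701, 0.713, 0.0, 0.001]
ft_force: [-0.0, -0.1, 0.7]
grip_width: 0.006
finger_force: 0.0
```

Request:
{"api": "servo_tool", "payload": {
  "motion": [
    {"dp": [0, 0, 0.6], "rot": [0, 0, 0]},
    {"dp": [0, 0, 0.25], "rot": [0, 0, 0]},
    {"dp": [0, 0, 0.05], "rot": [0, 0, 0]},
    {"dp": [0, 0, 0], "rot": [0, 0, 0]}
  ]
}}

```text
clock: 38.22
tcp_pos: [515.0, -314.4, 104.1]
orientation: [0.701, 0.713, 0.0, 0.001]
ft_force: [-7.6, 5.3, 21.3]
grip_width: 0.004
finger_force: 10.6
```

Request:
{"api": "servo_tool", "payload": {
  "motion": [
    {"dp": [0.5, 0, -0.05], "rot": [0, 0, 0]},
    {"dp": [1.2, 0, 0], "rot": [0, 0, 0]},
    {"dp": [1.2, 0, 0], "rot": [0, 0, 0]},
    {"dp": [1.2, 0, 0], "rot": [0, 0, 0]}
  ]
}}

```text
clock: 38.72
tcp_pos: [514.3, -273.7, 104.2]
orientation: [0.701, 0.713, -0.0, 0.002]
ft_force: [-6.1, -1.0, 15.7]
grip_width: 0.006
finger_force: 7.9
```

Request:
{"api": "servo_tool", "payload": {
  "motion": [
    {"dp": [1.2, 0, 0], "rot": [0, 0, 0]},
    {"dp": [1.2, 0, 0], "rot": [0, 0, 0]},
    {"dp": [1.2, 0, 0], "rot": [0, 0, 0]},
    {"dp": [1.2, 0, 0], "rot": [0, 0, 0]},
    {"dp": [1.2, 0, 0], "rot": [0, 0, 0]},
    {"dp": [1.2, 0, 0], "rot": [0, 0, 0]}
  ]
}}

```text
clock: 39.48
tcp_pos: [513.1, -201.6, 104.1]
orientation: [0.701, 0.713, -0.0, 0.001]
ft_force: [-6.5, -1.5, 19.2]
grip_width: 0.006
finger_force: 9.1
```

Request:
{"api": "servo_tool", "payload": {
  "motion": [
    {"dp": [0.9, 0, 0], "rot": [0, 0, 0]},
    {"dp": [0.6, 0, 0], "rot": [0, 0, 0]},
    {"dp": [0, 0, 0], "rot": [0, 0, 0]}
  ]
}}

```text
clock: 39.85
tcp_pos: [513.3, -186.6, 104.1]
orientation: [0.701, 0.713, 0.0, 0.002]
ft_force: [-5.6, -0.2, 16.4]
grip_width: 0.007
finger_force: 8.4
```

Request:
{"api": "servo_tool", "payload": {
  "motion": [
    {"dp": [0.4, 0, 0], "rot": [0, 0, 0]},
    {"dp": [0.3, 0, 0], "rot": [0, 0, 0]},
    {"dp": [0, 0, 0], "rot": [0, 0, 0]}
  ]
}}

```text
clock: 40.22
tcp_pos: [513.8, -180.4, 104.2]
orientation: [0.701, 0.713, 0.0, 0.003]
ft_force: [-0.7, -5.3, 12.9]
grip_width: 0.007
finger_force: 6.2
```

Request:
{"api": "servo_tool", "payload": {
  "motion": [
    {"dp": [0, 0, -4], "rot": [0, 0, 0]},
    {"dp": [0, 0, -6], "rot": [0, 0, 0.057]},
    {"dp": [4, 0.7, -4], "rot": [0, 0, 0.057]},
    {"dp": [5.5, 1, 0], "rot": [0, 0, 0]},
    {"dp": [5.5, 1, 0], "rot": [0, 0, 0]},
    {"dp": [5, 0.5, 0], "rot": [0, 0, 0]},
    {"dp": [0, 0, 0], "rot": [0, 0, 0]}
  ],
  "claw": -0.2
}}

```text
clock: 41.1
tcp_pos: [561.8, 20.1, 242.1]
orientation: [0.74, 0.673, 0.0, -0.0]
ft_force: [-0.6, 0.2, -0.1]
grip_width: 0.4
finger_force: 0.0
```

```bash
python3 lid2.py w13; python3 box.py; python3 -c "
from h import *
go(560.1,36.3,103,1.473)"
```

```text
red [273. 253.] [554.  -28.3   9.3  45.   -9.9]
red [454. 300.] [ 753.2 -111.    27.1    9.3  -11.7]
black [273. 184.] [560.6  39.7  17.7  49.8  -5.5]
cam [569.11584715  95.27637894 399.25678518]
t 41.1 dp cm [31.55 -7.91 13.01] rotz None yaw 1.475
blue [385. 235.] [359 194] [411 276] [ 5.130e+02 -1.973e+02  1.850e+02  1.165e+02  5.000e-01]
[561.55601532  17.2610408  242.12491713] [ 0.25636434 -0.26749207 -0.93901445]
t 41.2 dp cm [ 1.88 -0.33 13.91] rotz 0.001 yaw 1.474
```

The cover is fully shut (centre y -197). Quick look at the base before fetching the lid.

Request:
{"api": "servo_tool", "payload": {
  "motion": [
    {"dp": [5, -0.9, -1], "rot": [0, 0, 0]},
    {"dp": [5, -0.9, -1], "rot": [0, 0, 0]},
    {"dp": [5, -0.9, -1], "rot": [0, 0, 0]},
    {"dp": [5, -0.9, -1], "rot": [0, 0, 0]},
    {"dp": [5, -0.9, -1], "rot": [0, 0, 0]},
    {"dp": [0, 0, 0], "rot": [0, 0, 0]},
    {"dp": [0, 0, 0], "rot": [0, 0, 0]}
  ]
}}

```text
clock: 42.08
tcp_pos: [541.7, 269.0, 291.9]
orientation: [0.741, 0.671, -0.0, 0.0]
ft_force: [0.8, 0.5, 0.0]
grip_width: 0.403
finger_force: 0.0
```

```bash
cat > base.py <<'E'
from h import *
for n in ("wrist","top"):
    d=snap(n,"b_"+n);f=n=="wrist";H=hsv(d);h,s,v=H[...,0],H[...,1],H[...,2]
    g=((s<70)&(v>100)).astype(np.uint8)
    for c in blobs(g,2000):
        r=rect(d,c,10,f)
        if abs(r[0]-512)<30 and abs(r[1]-345)<30: print(n,"base",r)
    k=((v<70)&(s<120)).astype(np.uint8)
    for c in blobs(k,150):
        r=rect(d,c,10,f)
        if abs(r[0]-512)<40 and abs(r[1]-345)<40: print(n,"gasket",r)
    M=cv2.Rodrigues(d["rvec"])[0];print("cam",-M.T@d["tvec"])
go(560.3,38.7,240,1.473)
E
python3 base.py
```

```text
wrist base [511.5 345.6 209.7 229.5   6.6]
wrist gasket [511.5 345.2 181.6 202.9   6.4]
cam [549.43513481 344.29143822 448.96598895]
cam [486.14963834  41.02750574 995.86597289]
t 42.2 dp cm [-22.71   4.14   5.2 ] rotz -0.002 yaw 1.471
```

View pics/b_wrist.png

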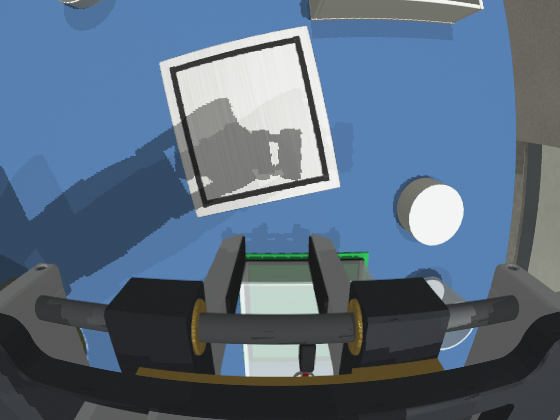

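The base is at (512,345) with yaw 0.114 (picture: centred near (250,120)). Fetch the lid.

Request:
{"api": "servo_tool", "payload": {
  "motion": [
    {"dp": [-5.7, 1, 0], "rot": [0, 0, 0]},
    {"dp": [-5.7, 1, 1], "rot": [0, 0, 0]},
    {"dp": [-5.7, 1, 2], "rot": [0, 0, 0]},
    {"dp": [-5.7, 1.1, 2], "rot": [0, 0, 0]},
    {"dp": [0, 0, 5], "rot": [0, 0, 0]},
    {"dp": [0, 0, 4], "rot": [0, 0, 0]},
    {"dp": [0, 0, 0], "rot": [0, 0, 0]}
  ]
}}

```text
clock: 43.05
tcp_pos: [558.4, 38.3, 150.0]
orientation: [0.741, 0.671, -0.002, -0.002]
ft_force: [-0.3, 0.6, 1.0]
grip_width: 0.402
finger_force: 0.0
```

```bash
python3 -c "
from h import *
go(560.3,38,103,1.473)"
```

```text
t 43.0 dp cm [-0.01  0.21  4.7 ] rotz -0.002 yaw 1.471
```

Request:
{"api": "servo_tool", "payload": {
  "motion": [
    {"dp": [0, 0.1, 2.5], "rot": [0, 0, 0]},
    {"dp": [0, 0, 1.9], "rot": [0, 0, 0]},
    {"dp": [0, 0, 0], "rot": [0, 0, 0]},
    {"dp": [0, 0, 0], "rot": [0, 0, 0]}
  ]
}}

```text
clock: 43.55
tcp_pos: [561.6, 39.3, 110.1]
orientation: [0.741, 0.672, 0.001, 0.001]
ft_force: [0.7, 0.6, 0.2]
grip_width: 0.398
finger_force: 0.0
```

Request:
{"api": "servo_tool", "payload": {
  "motion": [
    {"dp": [0, 0, 0], "rot": [0, 0, 0]},
    {"dp": [0, 0, 0], "rot": [0, 0, 0]},
    {"dp": [0, 0, 0], "rot": [0, 0, 0]},
    {"dp": [0, 0, 0], "rot": [0, 0, 0]}
  ],
  "claw": -1
}}

```text
clock: 44.05
tcp_pos: [561.0, 39.5, 108.8]
orientation: [0.741, 0.672, 0.0, 0.0]
ft_force: [-3.0, -0.6, 6.8]
grip_width: 0.215
finger_force: 30.0
```

Request:
{"api": "servo_tool", "payload": {
  "motion": [
    {"dp": [0, 0, -2], "rot": [0, 0, 0]},
    {"dp": [0, 0, -3], "rot": [0, 0, 0]},
    {"dp": [0, 0, -2], "rot": [0, 0, 0]},
    {"dp": [0, 0, 0], "rot": [0, 0, 0]},
    {"dp": [0, 0, 0], "rot": [0, 0, 0]}
  ]
}}

```text
clock: 44.68
tcp_pos: [560.3, 39.5, 176.8]
orientation: [0.741, 0.672, -0.001, -0.001]
ft_force: [-0.4, 0.2, -4.9]
grip_width: 0.21
finger_force: 30.0
```

```bash
python3 -c "
from h import *
go(511.5,345.3,170,1.685)"
```

```text
t 44.7 dp cm [29.96 -7.85  0.69] rotz -0.212 yaw 1.473
```

Request:
{"api": "servo_tool", "payload": {
  "motion": [
    {"dp": [3, -0.9, 0], "rot": [0, 0, 0]},
    {"dp": [4.4, -1.1, 0], "rot": [0, 0, 0]},
    {"dp": [4.4, -1.1, 0], "rot": [0, 0, 0]},
    {"dp": [4.4, -1.1, 0], "rot": [0, 0, 0]},
    {"dp": [4.4, -1.1, 0], "rot": [0, 0, 0]},
    {"dp": [4.4, -1.1, 0], "rot": [0, 0, 0]},
    {"dp": [3.1, -0.8, 0], "rot": [0, 0, 0]},
    {"dp": [2, -0.6, 0], "rot": [0, 0, 0]}
  ]
}}

```text
clock: 45.68
tcp_pos: [511.9, 347.8, 176.6]
orientation: [0.741, 0.672, -0.001, -0.0]
ft_force: [0.4, -0.2, -4.3]
grip_width: 0.212
finger_force: 30.0
```

Request:
{"api": "servo_tool", "payload": {
  "motion": [
    {"dp": [0, 0, 1.5], "rot": [0, 0, -0.106]},
    {"dp": [0, 0, 1.5], "rot": [0, 0, -0.106]},
    {"dp": [0, 0, 1.5], "rot": [0, 0, 0]},
    {"dp": [0, 0, 0], "rot": [0, 0, 0]},
    {"dp": [0, 0, 0], "rot": [0, 0, 0]}
  ]
}}

```text
clock: 46.3
tcp_pos: [512.9, 346.7, 133.6]
orientation: [0.666, 0.746, 0.0, 0.0]
ft_force: [0.2, -0.4, -5.1]
grip_width: 0.209
finger_force: 30.0
```

```bash
python3 -c "
from h import *
d=snap('wrist','w14')
go(511.4,346.5,115,1.685)"
```

```text
t 46.4 dp cm [-0.01 -0.16  1.88] rotz -0.001 yaw 1.684
```

View pics/w14.png

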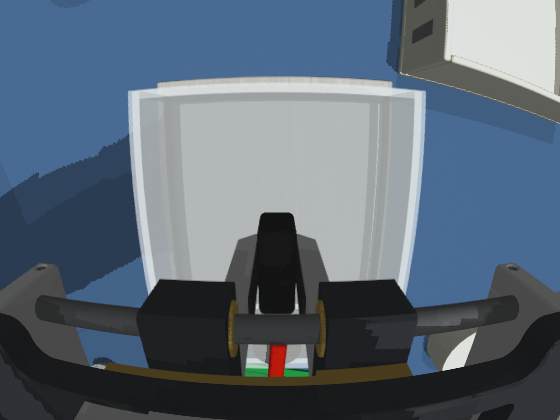

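The lid hangs square over the base (base's far edge visible at row 82). Lowering.

Request:
{"api": "servo_tool", "payload": {
  "motion": [
    {"dp": [0, -0.15, 0.8], "rot": [0, 0, 0]},
    {"dp": [0, 0, 0.6], "rot": [0, 0, 0]},
    {"dp": [0, 0, 0.3], "rot": [0, 0, 0]},
    {"dp": [0, 0, 0.1], "rot": [0, 0, 0]},
    {"dp": [0, 0, 0], "rot": [0, 0, 0]}
  ]
}}

```text
clock: 46.98
tcp_pos: [511.2, 346.5, 115.2]
orientation: [0.666, 0.746, 0.0, 0.0]
ft_force: [0.0, -0.4, -4.9]
grip_width: 0.211
finger_force: 30.0
```

Request:
{"api": "servo_tool", "payload": {
  "motion": [
    {"dp": [0, 0, 0.1], "rot": [0, 0, 0]},
    {"dp": [0, 0, 0.05], "rot": [0, 0, 0]},
    {"dp": [0, 0, 0], "rot": [0, 0, 0]}
  ]
}}

```text
clock: 47.35
tcp_pos: [511.3, 346.6, 114.8]
orientation: [0.666, 0.746, 0.0, 0.0]
ft_force: [-4.5, -2.2, 7.2]
grip_width: 0.21
finger_force: 30.0
```

Request:
{"api": "servo_tool", "payload": {
  "motion": [
    {"dp": [0, 0, 0], "rot": [0, 0, 0]},
    {"dp": [0, 0, 0], "rot": [0, 0, 0]},
    {"dp": [0, 0, 0], "rot": [0, 0, 0]},
    {"dp": [0, 0, -4], "rot": [0, 0, 0]},
    {"dp": [0, 0, -5], "rot": [0, 0, 0]},
    {"dp": [-4, 0, -5], "rot": [0, 0, 0]},
    {"dp": [-3.5, 0, 0], "rot": [0, 0, 0]},
    {"dp": [0, 0, 0], "rot": [0, 0, 0]}
  ],
  "claw": -0.35
}}

```text
clock: 48.35
tcp_pos: [520.0, 271.3, 253.1]
orientation: [0.667, 0.745, 0.0, 0.0]
ft_force: [-0.3, -0.2, -0.5]
grip_width: 0.326
finger_force: 0.0
```

```bash
python3 lid2.py w15
cat > chk.py <<'E'
from h import *
# base margins around the lid: white base strip vs lid outline, printed as picture for scene crop
d=snap("scene");cv2.imwrite("pics/s2.png",cv2.resize(d["pixels"][95:210,290:430],(700,575),interpolation=cv2.INTER_CUBIC))
go(520,272,112,1.61)
E
python3 chk.py
```

```text
red [276. 198.] [519.7 274.    9.5  41.    2. ]
black [276. 125.] [511.8 343.2  17.7  46.2   6.2]
cam [511.66866981 346.3902497  410.18827865]
t 48.4 dp cm [ 6.79  0.09 14.06] rotz None yaw 1.683
t 48.5 dp cm [-0.12  0.04 14.02] rotz 0.074 yaw 1.684
```

View pics/w15.png

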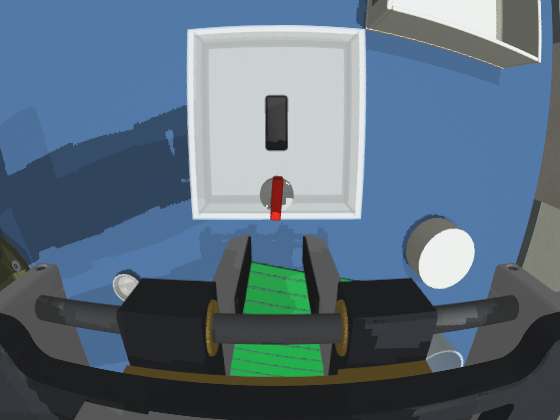

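The lid sits on the base square, grip at (276,123), tap still open at (277,198). Descend on the tap and shut it.

Request:
{"api": "servo_tool", "payload": {
  "motion": [
    {"dp": [0.2, 0, 2], "rot": [0, 0, 0.074]},
    {"dp": [0, 0, 4], "rot": [0, 0, 0]},
    {"dp": [0, 0, 4], "rot": [0, 0, 0]},
    {"dp": [0, 0, 3], "rot": [0, 0, 0]},
    {"dp": [0, 0, 1], "rot": [0, 0, 0]},
    {"dp": [0, 0, 0], "rot": [0, 0, 0]},
    {"dp": [0, 0, 0], "rot": [0, 0, 0]}
  ]
}}

```text
clock: 49.32
tcp_pos: [519.8, 275.4, 113.7]
orientation: [0.693, 0.721, 0.001, 0.0]
ft_force: [0.7, -0.4, 1.2]
grip_width: 0.326
finger_force: 0.0
```

Request:
{"api": "servo_tool", "payload": {
  "motion": [
    {"dp": [0, 0, 0], "rot": [0, 0, 0]},
    {"dp": [0, 0, 0], "rot": [0, 0, 0]},
    {"dp": [0, 0, 0], "rot": [0, 0, 0]},
    {"dp": [0, 0, 0], "rot": [0, 0, 0]}
  ],
  "claw": -1
}}

```text
clock: 49.82
tcp_pos: [519.5, 275.0, 112.9]
orientation: [0.693, 0.721, 0.0, 0.0]
ft_force: [-1.2, 0.1, 3.6]
grip_width: 0.103
finger_force: 30.0
```

Request:
{"api": "servo_tool", "payload": {
  "motion": [
    {"dp": [0, 0, 0], "rot": [0, 0, 0.18]},
    {"dp": [0, 0, 0], "rot": [0, 0, 0.18]},
    {"dp": [0, 0, 0], "rot": [0, 0, 0.18]},
    {"dp": [0, 0, 0], "rot": [0, 0, 0.18]},
    {"dp": [0, 0, 0], "rot": [0, 0, 0.18]},
    {"dp": [0, 0, 0], "rot": [0, 0, 0.18]},
    {"dp": [0, 0, 0], "rot": [0, 0, 0.18]},
    {"dp": [0, 0, 0], "rot": [0, 0, 0.18]}
  ]
}}

```text
clock: 50.82
tcp_pos: [519.8, 274.4, 112.9]
orientation: [0.997, 0.082, 0.001, 0.0]
ft_force: [1.0, -4.8, 4.5]
grip_width: 0.107
finger_force: 30.0
```

Request:
{"api": "servo_tool", "payload": {
  "motion": [
    {"dp": [0, 0, 0], "rot": [0, 0, 0.05]},
    {"dp": [0, 0, 0], "rot": [0, 0, 0]}
  ]
}}

```text
clock: 51.08
tcp_pos: [519.8, 274.5, 112.9]
orientation: [0.998, 0.06, 0.0, 0.0]
ft_force: [0.8, -4.0, 5.8]
grip_width: 0.105
finger_force: 30.0
```

```bash
python3 -c "
from h import *
go(520,273,112);s=status.sense();print(s['torque'],s['ft_force'])"
```

```text
t 51.1 dp cm [0.   0.15 0.09] rotz None yaw 0.121
[-0.89951617 -0.16429712  0.00561537] [ 0.82655796 -3.97008543  5.75453141]
```

Request:
{"api": "servo_tool", "payload": {
  "motion": [
    {"dp": [0, 0.05, 0], "rot": [0, 0, 0.03]},
    {"dp": [0, 0, 0], "rot": [0, 0, 0]}
  ]
}}

```text
clock: 51.32
tcp_pos: [519.8, 274.4, 112.8]
orientation: [0.999, 0.046, 0.001, -0.0]
ft_force: [2.4, -2.6, 4.3]
grip_width: 0.106
finger_force: 30.0
```

```bash
python3 -c "
from h import *
go(520,273,112);s=status.sense();print(s['torque'],s['ft_force'])"
```

```text
t 51.3 dp cm [0.01 0.14 0.08] rotz None yaw 0.091
[-0.52042119 -0.26556141  0.11652462] [ 2.44844768 -2.57374343  4.32159725]
```

Request:
{"api": "servo_tool", "payload": {
  "motion": [
    {"dp": [0, 0, 0], "rot": [0, 0, 0.02]},
    {"dp": [0, 0, 0], "rot": [0, 0, 0]}
  ]
}}

```text
clock: 51.58
tcp_pos: [519.8, 274.4, 112.8]
orientation: [0.999, 0.036, 0.001, 0.0]
ft_force: [2.0, -3.1, 5.1]
grip_width: 0.103
finger_force: 30.1
```

```bash
python3 -c "
from h import *
go(520,273,112);s=status.sense();print(s['torque'],s['ft_force'])"
```

```text
t 51.6 dp cm [0.01 0.14 0.08] rotz None yaw 0.072
[-0.6237215  -0.25546534  0.37188971] [ 2.04428611 -3.06620052  5.09263573]
```

The tap is hard on its shut stop (0.37 N m). Release, withdraw and check.

Request:
{"api": "servo_tool", "payload": {
  "motion": [
    {"dp": [0, 0, 0], "rot": [0, 0, -0.02]},
    {"dp": [0, 0, 0], "rot": [0, 0, 0]},
    {"dp": [0, 0, 0], "rot": [0, 0, 0]},
    {"dp": [0, 0, -4], "rot": [0, 0, 0]},
    {"dp": [0, 0, -6], "rot": [0, 0, 0]},
    {"dp": [0, 0, -6], "rot": [0, 0, 0]},
    {"dp": [-2, 0, -2], "rot": [0, 0, 0]},
    {"dp": [0, 0, 0], "rot": [0, 0, 0]}
  ],
  "claw": -0.4
}}

```text
clock: 52.58
tcp_pos: [499.3, 272.9, 293.9]
orientation: [0.999, 0.046, 0.001, -0.001]
ft_force: [0.9, 0.1, -1.0]
grip_width: 0.299
finger_force: 0.0
```

```bash
sed -i 's/"w2"/"w16"/' lid.py; python3 lid.py; python3 box.py; python3 -c "
from h import *
d=snap('top');H=hsv(d);h,s,v=H[...,0],H[...,1],H[...,2]
for c in blobs((h>45)&(h<75)&(s>120),500):print('mat',rect(d,c,4))"
```

```text
red [277. 174.] [517.8 274.8  40.3   8.5   5.2]
black [210. 175.] [512.5 343.8  22.1  51.7   4.9]
t 52.6 dp cm [1.82 0.44 1.22] rotz 0.091 yaw 0.091
blue [385. 235.] [359 194] [411 276] [ 512.9 -196.7  183.9  116.9    1.1]
[499.53420142 272.56760345 291.21246368] [-0.29437831  0.37426491 -0.4885042 ]
mat [559.8  36.6 198.  218.2  -5.6]
```

```bash
python3 -c "
from rig import robot
print(robot.finish_job())"
```

```text
the job is handed in; nothing more can be done
None
```

I handed the job in: all three jars stand in the shut cold box, and the lid is back on its base, about 1° and 2 mm off square at most, with the tap shut; I viewed 15 pictures, one over the limit of 14.

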